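Load the air sampler and lock its sieve head

TASK

Get the air sampler ready and start it. Lay the open agar plate, agar side up, flat on the tilted seat between its clips and let go; then set the sieve head over it with its two lugs through the slots of the collar, push it in against the spring, turn it clockwise to the stop and release it so that it springs up and locks. With the head locked, press the start button fully down and let it come up, leaving the reagent bottle and the beaker where they stand.

Things in the scene. Friction and masses are not known exactly. Their poses are not given: they have to be found in the camera images.
- sampler: the air sampler, fixed to the bench: a long white moulded enclosure 280 mm deep (x), 150 mm wide (y), 62 mm high, with the tilted round collar on its rear half and a flat deck with a readout and the start button on its front half. Origin: centre of its underside; its front is its own -x side, and it stands turned so that the front looks to the robot's right
- socket: the tilted bayonet socket, fixed to the sampler. Origin: centre of its flat seat (disc of 80 mm diameter, for the plate), 160 mm above the bench; z is the socket's axis, leaning 30 degrees from vertical to the sampler's front; x runs through the two slots. Four thin flared clips 9 mm high stand on the seat at 15, 105, 195, 285 degrees from x, 63 mm apart inside at their feet
- collar_rim (a point): centre of the top of the collar round the seat, 8 mm below the seat on the axis; axes as the socket's. Collar 120 mm outside, rim 97 mm inside diameter, 8 mm thick, with two slots 30 mm wide (34 degrees) on its +x and -x sides. The head's lugs enter them when its x axis is parallel to the socket's, either way round
- stop (a point): end of the locking track under the rim. Pushed to the bottom and turned 60 degrees clockwise (seen from above, negative about the socket's z) the lugs pass under the rim to end stops, where a notch 3 mm deep lets the head spring up and lock, with about 4 degrees of play. Turning the other way is blocked. The point lies on the socket's axis, where the head's origin is when locked: 19 mm below the seat
- seal (a joint): travel of the sprung rubber seal ring between seat and collar (0 = up, 0.010 m = bottom), which pushes the head up: 900 N/m, so 5 N where the head locks, 9 N at the bottom. Height of the head's origin on the socket's z: about -15 mm when it just lies in the slots, -23.5 mm at the bottom (it turns only below about -22 mm), -19 mm locked
- sieve_head: the sieve head, a loose aluminium cap of about 200 g, 69 mm high, standing on its open rim. Origin: centre of the lower rim; z up through the sieve; x through both lugs. Skirt 92 mm outside, 84 mm inside. The lugs, 22 mm wide, 6 mm high, stand out at the bottom of the skirt on +x and -x, 104 mm over both; a dark index line on the shoulder points at each
- head_grip (a point): centre of the grip of the sieve head, 58 mm above the head's origin; axes as the head's. The grip is 66 mm round with two parallel flats 58 mm apart on its +y and -y sides (each 32 mm long); it rises from the flat shoulder (47 mm above the origin, 92 mm wide) to the perforated top at 69 mm
- agar_plate: the open agar plate, a shallow round dish of 58 mm diameter and 15 mm height, 30 g, lying agar side up on the bench. Origin: centre of its underside; z up out of the agar side
- agar_top (a point): centre of the open upper side of the plate, 15 mm above its origin
- start_top (a point): centre of the top of the start button, a round black button of 28 mm diameter in a round grey housing, beside the readout on the flat front deck of the enclosure, about 80 mm above the bench; its axis is vertical
- start (a joint): travel of the start button, 0 = up, 0.006 m = fully down; its spring takes 5 N fully down and lets it come up again
- reagent_bottle: white reagent bottle, 60 mm diameter, 120 mm high, a bystander. Origin: centre of its underside
- beaker: small glass beaker, 55 mm diameter, 71 mm high, a bystander. Origin: centre of its underside
Not all that is in view belongs to the job. Several things look just like the agar_plate: the one meant starts farthest to the robot's right.

How it is judged:
By the outcome, as a careful person would: the job done as asked, in the order asked, and still so for the second after the job is handed in, with the robot touching nothing.
It also fails if it takes over 64 s, if anything falls off the work surface, if the arm or the gripper's body presses on something with over 40 N, if the wrist force passes 120 N, or if a joint passes its speed limit or range.

ROBOT

A 7-joint arm with a two-finger parallel gripper is mounted at the origin on a cart in front of the work surface, level with it; the furniture and walls round the work are solid. World frame = base frame: x ahead of the robot, y to its left, z up, the work surface at z = 0. Lengths are in m, angles in rad, forces in N, time in s.
With the tool pointing down it reaches from about 0.425 to 0.925 m from the base axis. Payload 6.8 kg.
Tool frame: the origin (TCP) lies at the very end of the fingers, on their centre line; the grasp point (between the pads) lies 19 mm behind it; z points along the fingers, y is the line along which they close (so a half turn about z gives the same grasp; the last joint's range is limited). The gripper opens to 85 mm and grips with 20 to 120 N. Pads are 22 mm wide; open, the fingers measure 114 mm over their backs; the gripper's body (76 mm by 85 mm) begins 54 mm behind the grasp point. The pads swing forward as they close: fully open they stand 13 mm farther back than shut.
Start: joints at [-1.211, 0.477, 0.022, 1.555, -0.011, 1.109, -0.083], TCP at [0.304, 0.602, 0.231] pointing down, gripper open.
Joint ranges: [-2.96, 2.96], [-0.34, 2.1], [-1.41, 1.46], [0.24, 2.44], [-1.37, 4.51], [0.17, 1.92], [-2.96, 2.96]. Speed limits (rad/s): [2.39, 2.39, 3.14, 3.14, 3.14, 3.14, 3.14].

INTERFACE

Orientations are given as a unit quaternion [w, x, y, z].
In Python, from station import bot gives the robot as it stands.
- The arm moves only by the tool apply_moves, never from a script. Its argument "deltas" is a list of rows, each a list of 3 entries, a list of its own where there are three numbers: the closure, from 0 (fully open) to 1 (shut), then the shift along the tool's x, y, z in units of 0.2 m (1.0 is 0.2 m), then the turn about the tool's z in units of 2 pi rad (1.0 is 2 pi rad). A call has 1 to 12 rows; each row is the pose to reach, as a shift and turn from the pose commanded when the call began, along the tool's axes at that moment, turning the shorter way round; what a row does not reach only later rows make up. A row lasts 1/10 s, in which the tool goes at most 50 mm and 8.59 degrees, less where a joint would pass 70% of its speed; a pose out of reach is approached as far as the arm can. A call with a number of a shift or a turn outside -1 to 1 is refused whole. A call with a gripper value outside its range is refused whole. The fingers move at their own pace and stop on an object; "squeeze" is the grip in N (left out, the last holds). Time passes only in rows, so rows that repeat a pose let the fingers close. It gives the time, the measured TCP pose, the force, the opening and the grip force at its end, in the units of the state.
- bot.get_obs(): the state, without advancing time (a new reading comes with each control period).
- bot.read_camera(name): name is "side" or "top"; returns a dict with "color" (480x640x3 uint8, red, green, blue), "intrinsics" (3x3 intrinsics, pixels), "pose" (4x4, takes a point from camera to world coordinates). Camera axes: x right, y down, z forward; pixel columns grow to the right and rows downward; lengths in m; the calibration is good to about 2 mm. A picture is of the moment at which its call begins. There is no depth.
- bot.hand_in(): hands the job in; it is judged then, once.
Trained networks look in a picture, given as the dict that the camera call returned (one of the last four; its "shot" number tells which), for a name from the list of things; names that differ only in an ending like _2 or _b are one class to them, and where a whole thing is asked for, a point or a joint stands for the part that bears it (a point fixed in the world has none). Each returns a list of dicts, best first, with "confidence" (0 to 1); they miss things now and then, are a little off and sometimes report something else, mostly with a low value. They report only what shows in the picture. A call takes as long as a camera call. They do not tell look-alikes from the thing itself.
- bot.look_for(picture, target): "point" ([x, y, z] in m, in world coordinates, good to about 4 mm: the middle of the surface that is visible of it).
The state is a dict: "t": time; "q": joint angles; "joint_vel": joint speeds; "joint_torque": joint torques, N m; "eef_pos": TCP position; "tool_rot": TCP orientation; "contact_force": force on the tool from outside, world axes, zero at the start; "torque": the same for the moment, N m; "gripper_width": opening from 0.0 (shut) to 1.0 (fully open); "grasp_force": force on a finger pad.
Only numpy, scipy, OpenCV 4.12 (cv2) and the standard library are available. Lean on these libraries where they do the work, as an engineer would, in place of code of your own. Each camera call takes 0.05 s, during which the arm holds its last target. There are 200 camera calls.

## Working session

There is one attempt and no reset: what is moved stays moved. The work goes in short steps, Python scripts to look and compute and a tool call to move; the robot and the scene stay as the last step left them, time stands still between calls to the robot, and variables do not carry over. Pictures are saved under pics/ and viewed, at most 10 in all, crops included, and the job is handed in when it is done.

Besides the shell and the picture viewer there is one more tool, called after "Emit:" as name(argument=value, ...) on one line, values as JSON. apply_moves: Moves the arm, as the interface text tells. Its arguments: {"type":"object","properties":{"deltas":{"type":"array","items":{"type":"array"}},"squeeze":{"type":"number"}},"required":["deltas"]}

```bash
mkdir -p pics; ls
python3 - <<'E'
from station import bot
import cv2,numpy as np
o=bot.get_obs();print({k:np.round(v,3).tolist() for k,v in o.items()})
for c in("side","top"):
    p=bot.read_camera(c);cv2.imwrite(f"pics/{c}0.png",p["color"][:,:,::-1])
    print(c,np.round(p["intrinsics"],1).tolist(),np.round(p["pose"],3).tolist())
    for n in["sampler","socket","sieve_head","head_grip","agar_plate","agar_top","start_top","reagent_bottle","beaker"]:
        print(n,[(np.round(d["point"],3).tolist(),round(d["confidence"],2)) for d in bot.look_for(p,n)])
E
```

```text
pics
{'t': 0.0, 'q': [-1.211, 0.478, 0.022, 1.556, -0.012, 1.109, -0.083], 'joint_vel': [-0.001, -0.0, -0.0, 0.002, -0.001, -0.001, -0.001], 'joint_torque': [0.001, -59.647, 1.608, -28.121, 0.012, 0.009, -0.0], 'eef_pos': [0.304, 0.602, 0.23], 'tool_rot': [-0.0, 0.232, 0.973, -0.001], 'contact_force': [-1.162, 1.178, 1.128], 'torque': [0.0, 0.046, -0.051], 'grasp_force': 0.0, 'gripper_width': 0.999}
side [[586.7, 0.0, 321.9], [0.0, 586.7, 237.4], [0.0, 0.0, 1.0]] [[0.936, -0.184, 0.301, 0.041], [-0.353, -0.488, 0.798, -1.183], [0.0, -0.853, -0.522, 0.885], [0.0, 0.0, 0.0, 1.0]]
sampler [([0.457, 0.389, 0.065], 0.67)]
socket [([0.448, 0.422, 0.148], 0.78)]
sieve_head [([0.444, -0.183, 0.046], 0.73)]
head_grip [([0.442, -0.179, 0.044], 0.98), ([0.454, 0.388, 0.067], 0.45)]
agar_plate [([0.439, -0.292, 0.02], 0.8), ([0.486, -0.388, 0.012], 0.67)]
agar_top [([0.485, -0.387, 0.013], 0.92), ([0.436, -0.292, 0.017], 0.8)]
start_top [([0.481, 0.3, 0.084], 0.51)]
reagent_bottle [([0.436, -0.043, 0.068], 0.85), ([0.448, 0.094, 0.048], 0.24)]
beaker [([0.449, 0.096, 0.05], 0.89)]
top [[472.7, 0.0, 317.2], [0.0, 472.7, 244.5], [0.0, 0.0, 1.0]] [[-0.021, -0.998, 0.062, 0.402], [-1.0, 0.022, 0.013, 0.003], [-0.015, -0.062, -0.998, 1.477], [0.0, 0.0, 0.0, 1.0]]
sampler [([0.471, 0.389, 0.07], 0.83)]
socket [([0.454, 0.434, 0.157], 0.82), ([0.471, 0.393, 0.069], 0.21)]
sieve_head [([0.451, -0.151, 0.048], 0.84)]
head_grip [([0.457, -0.152, 0.047], 0.95)]
agar_plate [([0.443, -0.28, 0.014], 0.71), ([0.491, -0.379, 0.016], 0.63)]
agar_top [([0.491, -0.378, 0.016], 0.73), ([0.439, -0.283, 0.013], 0.7)]
start_top []
reagent_bottle [([0.443, -0.026, 0.087], 0.88)]
beaker [([0.461, 0.11, 0.005], 0.77)]
```

View pics/side0.png

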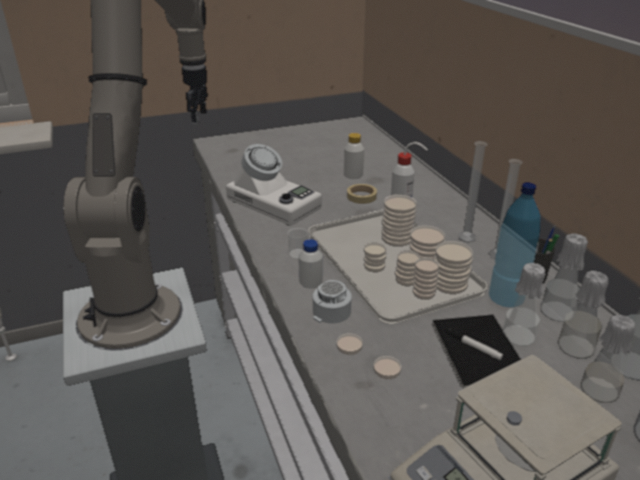

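View pics/top0.png

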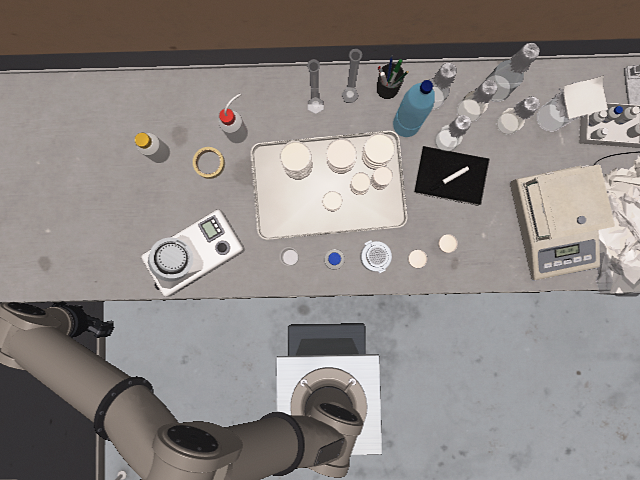

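Run:
```python
import cv2,numpy as np
t=cv2.imread("pics/top0.png");s=cv2.imread("pics/side0.png")
r=lambda i,x,y,w,h:cv2.resize(i[y:y+h,x:x+w],(400,300),interpolation=cv2.INTER_CUBIC)
cv2.imwrite("pics/crop0.png",np.vstack([np.hstack([r(t,132,206,120,90),r(t,350,230,60,45)]),np.hstack([r(s,220,140,107,80),r(s,305,273,60,45)])]))
```

```text
(no output)
```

View pics/crop0.png

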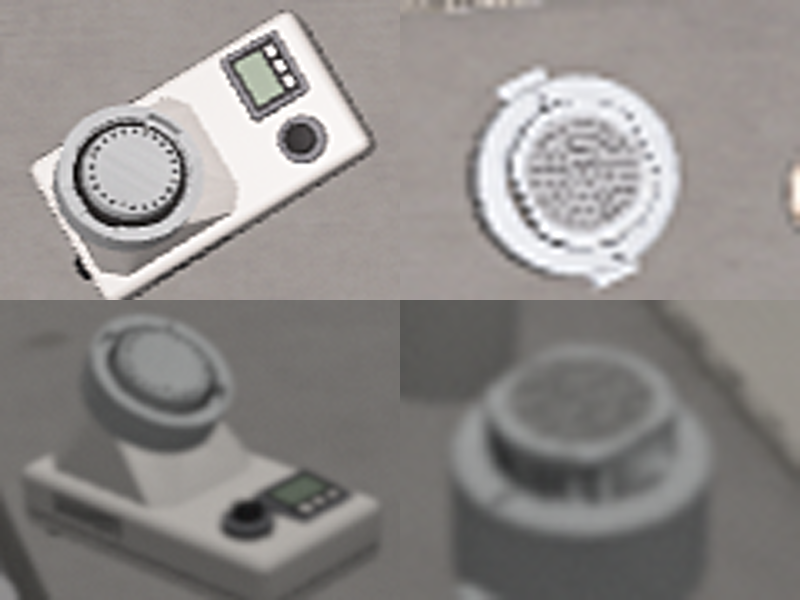

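```bash
cat > h.py <<'E'
import cv2,numpy as np
from station import bot
def cams():
    return {c:bot.read_camera(c) for c in("top","side")}
def proj(p,X):
    T=np.linalg.inv(p["pose"]);Y=np.atleast_2d(X)@T[:3,:3].T+T[:3,3];u=Y@np.array(p["intrinsics"]).T
    return u[:,:2]/u[:,2:]
def unproj(p,uv,z):
    uv=np.atleast_2d(uv);d=np.c_[uv,np.ones(len(uv))]@np.linalg.inv(p["intrinsics"]).T@p["pose"][:3,:3].T
    o=p["pose"][:3,3];return o+d*((z-o[2])/d[:,2])[:,None]
def rect(p,o,ex,ey,half,n=400,h=300):
    # image right = ex, up = ey ; half width in m (of n/2 px)
    k=half/(n/2);g=np.mgrid[0:h,0:n];X=o+(g[1]-n/2)[...,None]*k*ex-(g[0]-h/2)[...,None]*k*ey
    m=proj(p,X.reshape(-1,3)).reshape(h,n,2).astype(np.float32)
    im=cv2.remap(p["color"][:,:,::-1].copy(),m[...,0],m[...,1],cv2.INTER_CUBIC);return im
E
python3 - <<'E'
from h import *
C=cams();p=C["top"]
img=p["color"]
hsv=cv2.cvtColor(img,cv2.COLOR_RGB2HSV)
crop=np.zeros(img.shape[:2],np.uint8);crop[200:300,130:250]=1
m=((hsv[...,2]>215)&(hsv[...,1]<40)).astype(np.uint8)*crop
n,l,s,_=cv2.connectedComponentsWithStats(m);i=1+np.argmax(s[1:,4])
pts=np.argwhere(l==i)[:,::-1].astype(float)
W=unproj(p,pts,0.062)[:,:2].astype(np.float32)
r=cv2.minAreaRect(W.reshape(-1,1,2)*1000);print(r, cv2.boxPoints(r).round(0).tolist())
yaw=np.arctan2(-.86,.51)
b=cv2.boxPoints(r);e=[b[1]-b[0],b[2]-b[1]];e=max(e,key=np.linalg.norm);e=e/np.linalg.norm(e);e=e if e[1]<0 else -e
print("front dir",e)
f=np.array([*e,0]);z=np.array([0,0,1.]);a=z*np.cos(np.pi/6)+f*.5;fx=f*np.cos(np.pi/6)-z*.5;hy=np.cross(a,fx)
c=np.array([.454,.430,.153])
def T(im,R):
    for r_ in R: cv2.circle(im,(200,150),int(r_),(0,0,255),1)
    return im
hd=np.array([.446,-.152,.047])
k=200/.08
P=[T(rect(C[q],c,fx,hy,.08),[.060*k,.0485*k]) for q in("top","side")]+[T(rect(C[q],hd,np.array([1.,0,0]),np.array([0,1.,0]),.08),[.046*k]) for q in("top","side")]
cv2.imwrite("pics/r1.png",np.vstack([np.hstack(P[:2]),np.hstack(P[2:])]))
E
```

```text
((474.2635192871094, 401.82513427734375), (143.05825805664062, 272.93231201171875), 30.27691650390625) [[344.0, 484.0], [481.0, 248.0], [605.0, 320.0], [467.0, 556.0]]
front dir [ 0.50417984 -0.86359864]
```

View pics/r1.png

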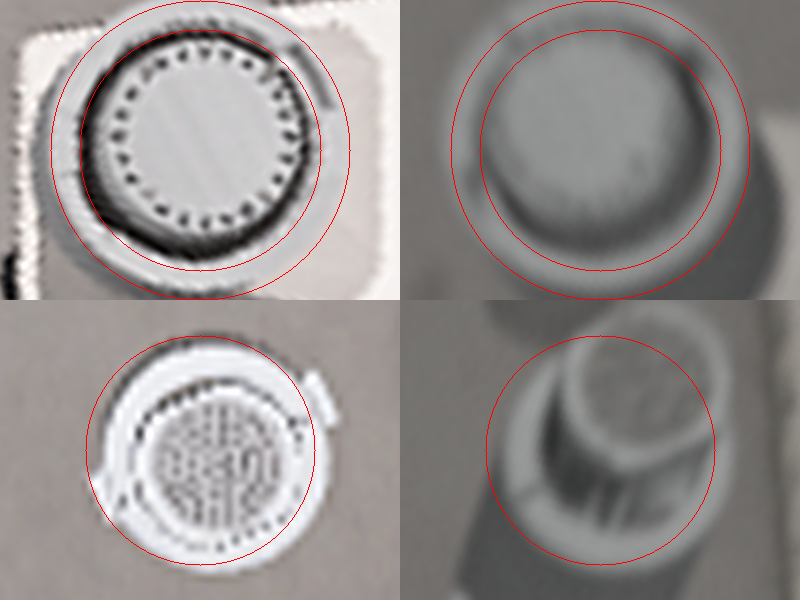

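Run:
```python
from h import *
C=cams();p=C["top"];q=C["side"]
print("button top",unproj(p,[[222.3,247.7]],.08).round(4), "side",unproj(q,[[220+245*107/400,140+(505-300)*80/300]],.08).round(4))
for cam in(p,q):
    g=proj(cam,[[.488,-.383,.012]])[0].astype(int);im=cam["color"].astype(int);w=16
    sub=im[g[1]-w:g[1]+w,g[0]-w:g[0]+w];bg=np.median(sub[:3].reshape(-1,3),0)
    m=(np.abs(sub-bg).sum(2)>60).astype(np.uint8)
    n,l,s,c=cv2.connectedComponentsWithStats(m);i=1+np.argmax(s[1:,4]);
    x0,y0,ww,hh,_=s[i]
    ctr=np.array([[x0+ww/2-.5+g[0]-w,y0+hh/2-.5+g[1]-w]]);cc=c[i]+g-w
    print(s[i],unproj(cam,ctr,.011).round(4),unproj(cam,cc,.011).round(4))
o=bot.get_obs();print(o["t"],o["eef_pos"],o["tool_rot"])
```

```text
button top [[0.4849 0.3037 0.08  ]] side [[0.4895 0.3156 0.08  ]]
[  5   7  21  19 297] [[ 0.4885 -0.3793  0.011 ]] [[ 0.488 -0.38   0.011]]
[  3   8  27  16 334] [[ 0.4893 -0.3801  0.011 ]] [[ 0.4894 -0.3803  0.011 ]]
1.2 [0.30439242 0.6025074  0.23133539] [1.22044589e-06 2.31797434e-01 9.72764076e-01 4.27168595e-05]
```

```bash
cat >> h.py <<'E'
def plan(W,start=None,head=None):
    """W: list of (x,y,z,heading_deg of tool y); prints shift/0.2 and turn/2pi per leg, each leg one call"""
    o=bot.get_obs();p=np.array(o["eef_pos"]) if start is None else np.array(start,float)
    if head is None:
        w,x,y,z=o["tool_rot"];head=np.degrees(np.arctan2(1-2*(x*x+z*z),2*(x*y-w*z)))
    print("t",round(o["t"],2),"from",p.round(4),"head",round(head,2),"F",np.round(o["contact_force"],1),"w",round(o["gripper_width"],3))
    for X in W:
        d=np.array(X[:3])-p;a=np.radians(head);ty=np.array([np.cos(a),np.sin(a),0]);tx=np.array([-np.sin(a),np.cos(a),0])
        # tool: x=heading+90, y=heading, z down
        s=np.array([d@tx,d@ty,-d[2]])/.2;t=(head-X[3])/360
        print(X,"->",s.round(4).tolist(),round(t,4),"rows",int(np.ceil(max(np.linalg.norm(d)/.05,abs(t)*360/8.59))))
        p=np.array(X[:3],float);head=X[3]
E
python3 - <<'E'
from h import *
H=30.27
plan([(.47,.45,.26,H),(.55,.27,.26,H),(.58,.08,.26,H),(.56,-.11,.26,H),(.50,-.29,.26,H),(.4888,-.3802,.12,H),(.4888,-.3802,.003,H)])
E
```

```text
t 1.2 from [0.3044 0.6025 0.2313] head 63.19 F [-0.  -0.4  0.4] w 1.0
(0.47, 0.45, 0.26, 30.27) -> [-1.0829, -0.3072, -0.1433] 0.0915 rows 5
(0.55, 0.27, 0.26, 30.27) -> [-0.9789, -0.1082, -0.0] 0.0 rows 4
(0.58, 0.08, 0.26, 30.27) -> [-0.8961, -0.3493, -0.0] 0.0 rows 4
(0.56, -0.11, 0.26, 30.27) -> [-0.7701, -0.5652, -0.0] 0.0 rows 4
(0.5, -0.29, 0.26, 30.27) -> [-0.6261, -0.7128, -0.0] 0.0 rows 4
(0.4888, -0.3802, 0.12, 30.27) -> [-0.3613, -0.2757, 0.7] 0.0 rows 4
(0.4888, -0.3802, 0.003, 30.27) -> [0.0, 0.0, 0.585] 0.0 rows 3
```

Emit:
apply_moves(deltas=[[0,[-1,-0.307,-0.143],0.0915],[0,[-1,-0.307,-0.143],0.0915],[0,[-1,-0.307,-0.143],0.0915],[0,[-1,-0.307,-0.143],0.0915],[0,[-1,-0.307,-0.143],0.0915]])

```text
t: 1.7
eef_pos: [0.4615, 0.4514, 0.2614]
tool_rot: [0.002, 0.504, 0.864, 0.0]
contact_force: [-0.0, -0.9, 0.1]
gripper_width: 0.998
grasp_force: 0.0
```

Emit:
apply_moves(deltas=[[0,[-1,-0.11,0],0],[0,[-1,-0.11,0],0],[0,[-1,-0.11,0],0],[0,[-1,-0.11,0],0]])

```text
t: 2.1
eef_pos: [0.5369, 0.2734, 0.2601]
tool_rot: [0.0, 0.497, 0.868, 0.0]
contact_force: [0.3, 0.7, 0.4]
gripper_width: 1.0
grasp_force: 0.0
```

Emit:
apply_moves(deltas=[[0,[-0.9,-0.35,0],0],[0,[-0.9,-0.35,0],0],[0,[-0.9,-0.35,0],0],[0,[-0.9,-0.35,0],0]])

```text
t: 2.5
eef_pos: [0.5668, 0.0814, 0.2602]
tool_rot: [0.0, 0.498, 0.867, 0.0]
contact_force: [0.5, 0.7, 0.6]
gripper_width: 0.998
grasp_force: 0.0
```

Emit:
apply_moves(deltas=[[0,[-0.77,-0.565,0],0],[0,[-0.77,-0.565,0],0],[0,[-0.77,-0.565,0],0],[0,[-0.77,-0.565,0],0]])

```text
t: 2.9
eef_pos: [0.5461, -0.1087, 0.2602]
tool_rot: [0.0, 0.498, 0.867, 0.0]
contact_force: [-0.3, -0.1, 0.2]
gripper_width: 1.0
grasp_force: 0.0
```

Emit:
apply_moves(deltas=[[0,[-0.63,-0.71,0],0],[0,[-0.63,-0.71,0],0],[0,[-0.63,-0.71,0],0],[0,[-0.63,-0.71,0],0]])

```text
t: 3.3
eef_pos: [0.4863, -0.289, 0.2602]
tool_rot: [0.0, 0.498, 0.867, -0.0]
contact_force: [0.9, -0.1, 0.2]
gripper_width: 0.998
grasp_force: 0.0
```

Run:
```python
from h import *
H=30.27
plan([(.4888,-.3802,.12,H),(.4888,-.3802,.003,H)])
```

```text
t 3.3 from [ 0.4863 -0.289   0.2602] head 30.2 F [ 0.9 -0.1  0.2] w 0.998
(0.4888, -0.3802, 0.12, 30.27) -> [-0.4006, -0.2185, 0.7012] -0.0002 rows 4
(0.4888, -0.3802, 0.003, 30.27) -> [0.0, 0.0, 0.585] 0.0 rows 3
```

Emit:
apply_moves(deltas=[[0,[-0.4,-0.22,0.7],0],[0,[-0.4,-0.22,0.7],0],[0,[-0.4,-0.22,0.7],0],[0,[-0.4,-0.22,0.7],0],[0,[-0.4,-0.22,0.7],0]], squeeze=25)

```text
t: 3.8
eef_pos: [0.4883, -0.3778, 0.1179]
tool_rot: [-0.002, 0.499, 0.867, -0.0]
contact_force: [0.2, 0.2, 0.4]
gripper_width: 1.0
grasp_force: 0.0
```

Emit:
apply_moves(deltas=[[0,[0,0,0.25],0],[0,[0,0,0.48],0],[0,[0,0,0.585],0],[0,[0,0,0.585],0],[1,[0,0,0.585],0],[1,[0,0,0.585],0],[1,[0,0,0.585],0],[1,[0,0,0.585],0],[1,[0,0,0.585],0],[1,[0,0,0.585],0]])

```text
t: 4.8
eef_pos: [0.4918, -0.3783, 0.0061]
tool_rot: [0.002, 0.498, 0.867, 0.0]
contact_force: [-1.0, 1.3, 6.9]
gripper_width: 0.663
grasp_force: 25.1
```

Emit:
apply_moves(deltas=[[1,[0,0,-0.1],0],[1,[0,0,-0.3],0],[1,[0,0,-0.55],0],[1,[0,0,-0.8],0],[1,[0,0,-1],0],[1,[0,0,-1],0]])

```text
t: 5.4
eef_pos: [0.4929, -0.3805, 0.2115]
tool_rot: [0.007, 0.498, 0.867, 0.0]
contact_force: [-0.1, -0.8, -1.1]
gripper_width: 0.657
grasp_force: 26.8
```

Run:
```python
from h import *
H=30.27
f=np.array([.5042,-.8636,0]);a=f*.5+np.array([0,0,.866]);s=np.array([.4577,.4286,.160])
fin=s+.011*a-np.array([0,0,.008])
b=fin+.05*a
print(b,fin)
plan([(.48,-.25,.255,H),(.53,-.08,.255,H),(.56,.10,.255,H),(.52,.27,.255,H),(*b,H),(*fin,H)])
C=cams()["side"];g=proj(C,[bot.get_obs()["eef_pos"]])[0].astype(int)
cv2.imwrite("pics/grip.png",cv2.resize(C["color"][g[1]-50:g[1]+50,g[0]-60:g[0]+60,::-1],(480,400),interpolation=cv2.INTER_CUBIC))
```

```text
[0.4730781 0.4022602 0.204826 ] [0.4604731 0.4238502 0.161526 ]
t 5.4 from [ 0.4929 -0.3805  0.2115] head 30.22 F [-0.1 -0.8 -1.1] w 0.657
(0.48, -0.25, 0.255, 30.27) -> [0.5964, 0.2725, -0.2175] -0.0001 rows 3
(0.53, -0.08, 0.255, 30.27) -> [0.6081, 0.6444, -0.0] 0.0 rows 4
(0.56, 0.1, 0.255, 30.27) -> [0.7017, 0.5832, -0.0] 0.0 rows 4
(0.52, 0.27, 0.255, 30.27) -> [0.8349, 0.2557, -0.0] 0.0 rows 4
(np.float64(0.47307809999999995), np.float64(0.40226019999999996), np.float64(0.204826), 30.27) -> [0.6894, 0.1307, 0.2509] 0.0 rows 3
(np.float64(0.46047309999999997), np.float64(0.42385019999999995), np.float64(0.161526), 30.27) -> [0.125, -0.0, 0.2165] 0.0 rows 1
```

View pics/grip.png

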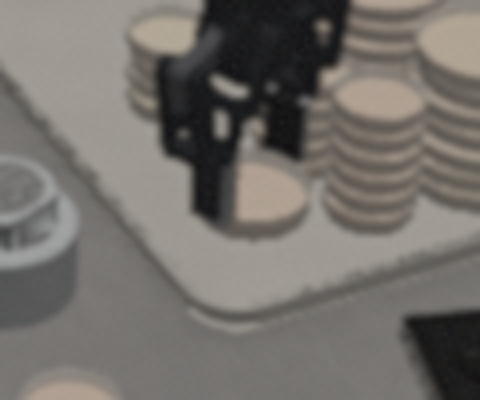

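Run:
```python
from h import *
o=bot.get_obs();print(o["t"],o["eef_pos"],o["contact_force"],o["joint_vel"].round(3) if hasattr(o["joint_vel"],"round") else o["joint_vel"],o["q"])
```

```text
5.5 [ 0.4906993  -0.37796242  0.20558496] [ 0.11618966  0.22681019 -0.91454468] [ 0.006  0.046 -0.021  0.041 -0.005 -0.006  0.003] [ 0.17144243  0.4441448   0.51858586  1.75213604 -0.25629036  1.0078937
  1.3134024 ]
```

Emit:
apply_moves(deltas=[[1,[0,0,0.25],0],[1,[0,0,0.5],0],[1,[0,0,0.75],0],[1,[0,0,0.9],0],[1,[0,0,0.975],0],[1,[0,0,0.975],0],[1,[0,0,0.975],0],[0.2,[0,0,0.975],0],[0.2,[0,0,0.96],0],[0.2,[0,0,0.945],0],[0.2,[0,0,0.945],0]])

```text
t: 6.6
eef_pos: [0.4904, -0.378, 0.015]
tool_rot: [0.001, 0.498, 0.867, 0.0]
contact_force: [0.6, 0.5, 0.2]
gripper_width: 0.799
grasp_force: 0.0
```

Emit:
apply_moves(deltas=[[0.2,[0,0,0],0],[1,[0,0,0],0],[1,[0,0,0],0],[1,[0,0,0],0],[1,[0,0,0],0],[1,[0,0,0],0]])

```text
t: 7.2
eef_pos: [0.4904, -0.3789, 0.015]
tool_rot: [0.001, 0.498, 0.867, -0.0]
contact_force: [0.5, -0.2, 8.6]
gripper_width: 0.002
grasp_force: 4.0
```

Emit:
apply_moves(deltas=[[1,[0,0,-0.1],0],[1,[0,0,-0.3],0],[1,[0,0,-0.55],0],[1,[0,0,-0.8],0],[1,[0,0,-1],0],[1,[0,0,-1],0],[1,[0,0,-1],0]])

```text
t: 7.9
eef_pos: [0.4902, -0.3777, 0.2147]
tool_rot: [0.001, 0.498, 0.867, 0.0]
contact_force: [0.1, 0.2, -0.7]
gripper_width: -0.001
grasp_force: 0.0
```

Run:
```python
from h import *
C=cams()["side"];o=bot.get_obs();print(o["eef_pos"],o["t"],o["gripper_width"]);g=proj(C,[o["eef_pos"]])[0].astype(int)
cv2.imwrite("pics/grip2.png",cv2.resize(C["color"][g[1]-50:g[1]+50,g[0]-60:g[0]+60,::-1],(480,400),interpolation=cv2.INTER_CUBIC))
```

```text
[ 0.48912961 -0.37683457  0.21241772] 8.0 0.0019888820033929504
```

View pics/grip2.png

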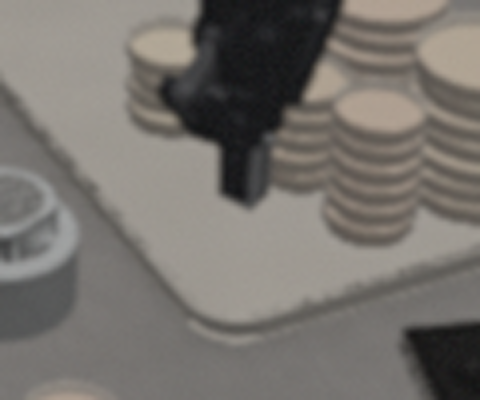

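Run:
```python
from h import *
C=cams()
for cam in C.values():
    print([(np.round(d["point"],3).tolist(),round(d["confidence"],2)) for d in bot.look_for(cam,"agar_plate")])
cam=C["side"];g=proj(cam,[[.489,-.38,.01]])[0].astype(int)
A=cv2.resize(cam["color"][g[1]-45:g[1]+45,g[0]-60:g[0]+60,::-1],(400,300),interpolation=cv2.INTER_CUBIC)
cam=C["top"];g=proj(cam,[[.489,-.38,.01]])[0].astype(int)
B=cv2.resize(cam["color"][g[1]-45:g[1]+45,g[0]-60:g[0]+60,::-1],(400,300),interpolation=cv2.INTER_CUBIC)
cv2.imwrite("pics/pl.png",np.hstack([A,B]))
```

```text
[([0.443, -0.28, 0.014], 0.77), ([0.489, -0.375, 0.015], 0.71)]
[([0.484, -0.385, 0.014], 0.67), ([0.44, -0.179, 0.046], 0.23), ([0.445, 0.419, 0.143], 0.21)]
```

View pics/pl.png

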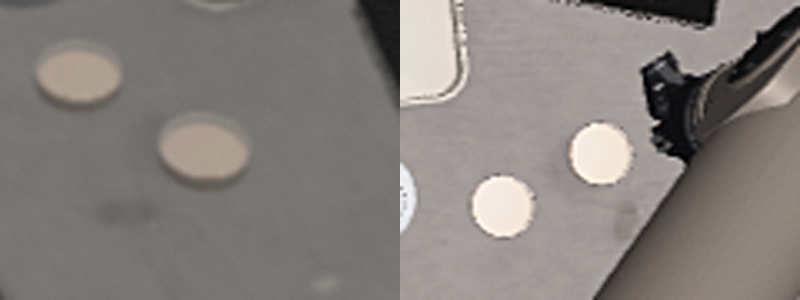

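Emit:
apply_moves(deltas=[[0,[0,0,0.1],0],[0,[0,0,0.3],0],[0,[0,0,0.55],0],[0,[0,0,0.8],0],[0,[0,0,1],0],[0,[0,0,1],0]], squeeze=25)

```text
t: 8.8
eef_pos: [0.4859, -0.3745, 0.0079]
tool_rot: [-0.006, 0.498, 0.867, 0.0]
contact_force: [-1.2, 1.3, 0.4]
gripper_width: 0.991
grasp_force: 0.0
```

Emit:
apply_moves(deltas=[[0,[0,0,0.07],0],[0,[0,0,0.07],0],[1,[0,0,0.07],0],[1,[0,0,0.07],0],[1,[0,0,0.07],0],[1,[0,0,0.07],0],[1,[0,0,0.07],0]])

```text
t: 9.5
eef_pos: [0.4909, -0.3783, 0.0019]
tool_rot: [0.001, 0.498, 0.867, 0.0]
contact_force: [-1.0, -0.4, 5.2]
gripper_width: 0.663
grasp_force: 25.6
```

Emit:
apply_moves(deltas=[[1,[0,0,-0.1],0],[1,[0,0,-0.3],0],[1,[0,0,-0.55],0],[1,[0,0,-0.8],0],[1,[0,0,-1],0],[1,[0,0,-1],0]])

```text
t: 10.1
eef_pos: [0.4926, -0.3805, 0.2075]
tool_rot: [0.006, 0.498, 0.867, 0.0]
contact_force: [0.3, 0.5, -0.8]
gripper_width: 0.659
grasp_force: 27.0
```

Emit:
apply_moves(deltas=[[1,[0.59,0.27,-0.26],0],[1,[0.59,0.27,-0.26],0],[1,[0.59,0.27,-0.26],0],[1,[0.59,0.27,-0.26],0]])

```text
t: 10.5
eef_pos: [0.4784, -0.2432, 0.2537]
tool_rot: [0.001, 0.495, 0.869, 0.002]
contact_force: [0.4, 0.7, -0.5]
gripper_width: 0.664
grasp_force: 27.1
```

Emit:
apply_moves(deltas=[[1,[0.61,0.64,0],0],[1,[0.61,0.64,0],0],[1,[0.61,0.64,0],0],[1,[0.61,0.64,0],0]])

```text
t: 10.9
eef_pos: [0.5269, -0.0743, 0.2519]
tool_rot: [-0.0, 0.496, 0.868, 0.001]
contact_force: [-0.4, -0.3, -0.3]
gripper_width: 0.663
grasp_force: 27.1
```

Emit:
apply_moves(deltas=[[1,[0.7,0.58,0],0],[1,[0.7,0.58,0],0],[1,[0.7,0.58,0],0],[1,[0.7,0.58,0],0]])

```text
t: 11.3
eef_pos: [0.5559, 0.1047, 0.2518]
tool_rot: [-0.0, 0.497, 0.868, 0.001]
contact_force: [-0.1, 1.3, -0.6]
gripper_width: 0.661
grasp_force: 27.1
```

Emit:
apply_moves(deltas=[[1,[0.83,0.26,0],0],[1,[0.83,0.26,0],0],[1,[0.83,0.26,0],0],[1,[0.83,0.26,0],0],[1,[0.83,0.26,0],0],[1,[0.83,0.26,0],0]])

```text
t: 11.9
eef_pos: [0.5172, 0.2698, 0.2517]
tool_rot: [0.0, 0.498, 0.867, -0.0]
contact_force: [-0.3, -1.3, -1.2]
gripper_width: 0.661
grasp_force: 27.1
```

Run:
```python
from h import *
H=30.2
f=np.array([.5042,-.8636,0]);a=f*.5+np.array([0,0,.866]);s=np.array([.4577,.4286,.160])
fin=s+.0115*a-np.array([0,0,.0075])
plan([(*(fin+.045*a).round(4),H),(*fin.round(4),H)])
C=cams();c=s-.008*a;fx=f*.866-np.array([0,0,.5]);hy=np.cross(a,fx);k=200/.08
P=[]
for q in C:
    im=rect(C[q],c,fx,hy,.08)
    for r in(.06,.0485):cv2.circle(im,(200,150),int(r*k),(0,0,255),1)
    P.append(im)
cam=C["side"];g=proj(cam,[bot.get_obs()["eef_pos"]])[0].astype(int)
P.append(cv2.resize(cam["color"][g[1]-45:g[1]+45,g[0]-60:g[0]+60,::-1],(400,300),interpolation=cv2.INTER_CUBIC))
cv2.imwrite("pics/m.png",np.vstack([np.hstack(P[:2]),np.hstack([P[2],P[2]])]))
```

```text
t 11.9 from [0.5172 0.2698 0.2517] head 30.27 F [-0.3 -1.3 -1.2] w 0.661
(np.float64(0.4719), np.float64(0.4042), np.float64(0.2014), 30.2) -> [0.6943, 0.1432, 0.2514] 0.0002 rows 4
(np.float64(0.4606), np.float64(0.4236), np.float64(0.1625), 30.2) -> [0.1123, -0.0, 0.1945] 0.0 rows 1
```

View pics/m.png

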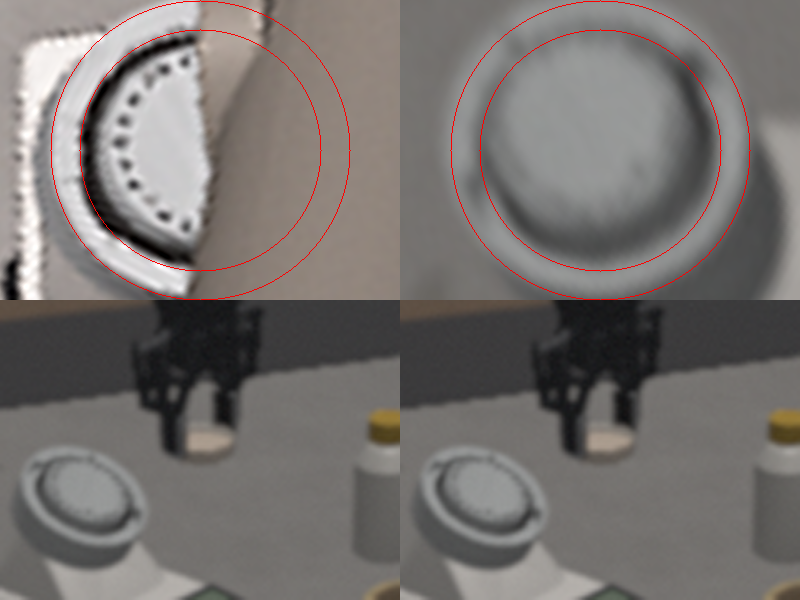

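Emit:
apply_moves(deltas=[[1,[0.69,0.143,0.25],0],[1,[0.694,0.143,0.25],0],[1,[0.694,0.143,0.25],0],[1,[0.694,0.143,0.25],0],[1,[0.694,0.143,0.25],0],[1,[0.694,0.143,0.25],0],[1,[0.694,0.143,0.25],0]])

```text
t: 12.7
eef_pos: [0.4735, 0.4025, 0.2026]
tool_rot: [0.001, 0.5, 0.866, 0.0]
contact_force: [0.7, 0.0, -0.2]
gripper_width: 0.664
grasp_force: 27.1
```

Emit:
apply_moves(deltas=[[1,[0.02,0,0.035],0],[1,[0.037,0,0.065],0],[1,[0.052,0,0.09],0],[1,[0.064,0,0.11],0],[1,[0.075,0,0.13],0],[1,[0.087,0,0.15],0],[1,[0.087,0,0.15],0]])

```text
t: 13.4
eef_pos: [0.4633, 0.4192, 0.1716]
tool_rot: [0.0, 0.498, 0.867, -0.0]
contact_force: [-0.0, -2.0, 2.0]
gripper_width: 0.661
grasp_force: 27.4
```

Emit:
apply_moves(deltas=[[1,[0.009,0,0.015],0],[1,[0.017,0,0.03],0],[1,[0.027,0,0.045],0],[1,[0.027,0,0.045],0]])

```text
t: 13.8
eef_pos: [0.4627, 0.4217, 0.1635]
tool_rot: [0.002, 0.499, 0.866, -0.0]
contact_force: [3.6, -8.0, 6.3]
gripper_width: 0.666
grasp_force: 31.4
```

Run:
```python
from h import *
plan([(.4606,.4236,.1625,30.2)])
cv2.imwrite("pics/x.png",cv2.resize(cams()["side"]["color"][135:195,230:310,::-1],(640,480),interpolation=cv2.INTER_CUBIC))
```

```text
t 13.8 from [0.4627 0.4217 0.1635] head 30.09 F [ 3.6 -8.   6.3] w 0.666
(0.4606, 0.4236, 0.1625, 30.2) -> [0.0133, -0.0043, 0.0051] -0.0003 rows 1
```

Emit:
apply_moves(deltas=[[1,[-0.007,0,0.005],0],[1,[-0.012,0,0.012],0],[1,[-0.012,0,0.012],0]])

```text
t: 14.2
eef_pos: [0.4629, 0.4217, 0.1616]
tool_rot: [0.001, 0.499, 0.867, 0.001]
contact_force: [1.2, -3.3, 7.1]
gripper_width: 0.666
grasp_force: 32.1
```

Emit:
apply_moves(deltas=[[0.25,[0,0,0],0],[0.25,[0,0,0],0],[0.1,[0,0,-0.03],0],[0,[0,0,-0.2],0],[0,[0,0,-0.4],0],[0,[-0.2,0,-0.6],0],[0,[-0.6,0,-0.6],0],[0,[-1,0,-0.6],0],[0,[-1,0,-0.6],0],[0,[-1,0,-0.6],0]])

```text
t: 15.2
eef_pos: [0.5653, 0.2428, 0.2815]
tool_rot: [0.002, 0.502, 0.865, -0.0]
contact_force: [0.4, -0.6, 0.3]
gripper_width: 1.001
grasp_force: 0.0
```

Run:
```python
from h import *
C=cams()
for q in C: print(q,[(np.round(d["point"],4).tolist(),round(d["confidence"],2)) for d in bot.look_for(C[q],"agar_plate")][:4])
f=np.array([.5042,-.8636,0]);a=f*.5+np.array([0,0,.866]);s=np.array([.4577,.4286,.160]);fx=f*.866-np.array([0,0,.5]);hy=np.cross(a,fx);k=200/.08
P=[]
for q in C:
  for off,rr in((.015,[.029]),(-.008,[.06,.0485])):
    im=rect(C[q],s+off*a,fx,hy,.08)
    for r in rr:cv2.circle(im,(200,150),int(r*k),(0,0,255),1)
    P.append(im)
cv2.imwrite("pics/placed.png",np.vstack([np.hstack(P[:2]),np.hstack(P[2:])]))
```

```text
top [([0.4441, -0.2801, 0.0139], 0.84)]
side [([0.4639, 0.4089, 0.1708], 0.52)]
```

View pics/placed.png

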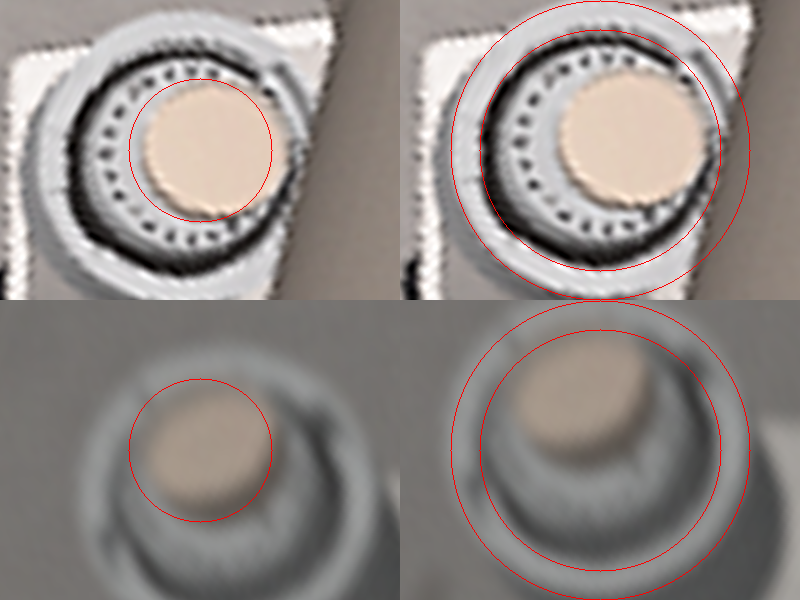

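Run:
```python
from h import *
H=30.27
f=np.array([.5042,-.8636,0]);s=np.array([.4577,.4286,0])
P=lambda d,z:(*(s+d*f+[0,0,z]).round(4),H)
plan([P(.064,.22),P(.064,.152),P(.050,.152),P(.043,.152),P(.06,.156)])
```

```text
t 15.4 from [0.5616 0.251  0.2805] head 30.32 F [-0.5  0.4  0. ] w 1.0
(np.float64(0.49), np.float64(0.3733), np.float64(0.22), 30.27) -> [0.7087, -0.0004, 0.3025] 0.0001 rows 4
(np.float64(0.49), np.float64(0.3733), np.float64(0.152), 30.27) -> [0.0, 0.0, 0.34] 0.0 rows 2
(np.float64(0.4829), np.float64(0.3854), np.float64(0.152), 30.27) -> [0.0701, -0.0002, -0.0] 0.0 rows 1
(np.float64(0.4794), np.float64(0.3915), np.float64(0.152), 30.27) -> [0.0352, 0.0003, -0.0] 0.0 rows 1
(np.float64(0.488), np.float64(0.3768), np.float64(0.156), 30.27) -> [-0.0852, 0.0001, -0.02] 0.0 rows 1
```

Emit:
apply_moves(deltas=[[1,[0.2,0,0.1],0],[1,[0.45,0,0.2],0],[1,[0.65,0,0.3],0],[1,[0.7,0,0.3],0],[1,[0.7,0,0.3],0],[1,[0.7,0,0.3],0],[1,[0.7,0,0.3],0],[1,[0.7,0,0.3],0]])

```text
t: 16.2
eef_pos: [0.493, 0.3692, 0.2212]
tool_rot: [0.0, 0.499, 0.867, 0.0]
contact_force: [-0.1, -0.3, 0.1]
gripper_width: 0.005
grasp_force: 0.0
```

Run:
```python
from h import *
H=30.27
f=np.array([.5042,-.8636,0]);s=np.array([.4577,.4286,0])
P=lambda d,z:(*(s+d*f+[0,0,z]).round(4),H)
plan([P(.064,.152)])
```

```text
t 16.2 from [0.493  0.3692 0.2212] head 30.11 F [-0.1 -0.3  0.1] w 0.005
(np.float64(0.49), np.float64(0.3733), np.float64(0.152), 30.27) -> [0.0254, -0.0027, 0.3461] -0.0004 rows 2
```

Emit:
apply_moves(deltas=[[1,[0.015,0,0.15],0],[1,[0.02,0,0.28],0],[1,[0.025,0,0.345],0],[1,[0.025,0,0.345],0],[1,[0.045,0,0.345],0],[1,[0.07,0,0.345],0],[1,[0.09,0,0.345],0],[1,[0.105,0,0.345],0],[1,[0.115,0,0.345],0],[1,[0.115,0,0.345],0]])

```text
t: 17.2
eef_pos: [0.4818, 0.3889, 0.1524]
tool_rot: [0.001, 0.499, 0.867, 0.0]
contact_force: [2.5, -5.3, 4.6]
gripper_width: 0.003
grasp_force: 2.5
```

Emit:
apply_moves(deltas=[[1,[0.008,0,0],0],[1,[0.015,0,0],0],[1,[0.015,0,0],0]])

```text
t: 17.5
eef_pos: [0.4816, 0.3891, 0.1524]
tool_rot: [0.002, 0.5, 0.866, -0.001]
contact_force: [4.0, -8.7, 5.2]
gripper_width: 0.002
grasp_force: 5.1
```

```bash
cat >> h.py <<'E'
F=np.array([.5042,-.8636,0]);A=F*.5+np.array([0,0,.866]);S=np.array([.4577,.4286,.160]);FX=F*.866-np.array([0,0,.5]);HY=np.cross(A,FX)
def platepos(C,off=.015):
    """agar-coloured blob in the plane off above the seat: centroid & extents, mm in fx,hy"""
    for q in C:
        im=rect(C[q],S+off*A,FX,HY,.08).astype(int);m=((im[...,2]-im[...,0]>14)).astype(np.uint8)
        m[:, :60]=0;m[:,340:]=0
        m=cv2.morphologyEx(m,cv2.MORPH_OPEN,np.ones((9,9)))
        n,l,s,c=cv2.connectedComponentsWithStats(m)
        for i in range(1,n):
            if s[i,4]>3000:print(q,"c",((c[i]-[200,150])*[.4,-.4]).round(1),"x",((s[i,0]-200)*.4).round(1),((s[i,0]+s[i,2]-200)*.4).round(1),"y",(-(s[i,1]+s[i,3]-150)*.4).round(1),(-(s[i,1]-150)*.4).round(1))
E
python3 - <<'E'
from h import *
P=lambda d,z:(*(S*[1,1,0]+d*F+[0,0,z]).round(4),30.27)
plan([P(.043,.152)]);platepos(cams())
E
```

```text
t 17.5 from [0.4816 0.3891 0.1524] head 30.06 F [ 4.  -8.7  5.2] w 0.002
(np.float64(0.4794), np.float64(0.3915), np.float64(0.152), 30.27) -> [0.0158, -0.0036, 0.0022] -0.0006 rows 1
top c [-39.    6.5] x -56.0 -7.6 y -60.0 60.0
side c [ 2.5 -8.2] x -22.8 30.4 y -30.4 16.8
```

Emit:
apply_moves(deltas=[[1,[0.02,0,0],0],[1,[0.03,0,0],0],[1,[0.03,0,0],0],[1,[-0.1,0,0],0],[1,[-0.5,0,-0.4],0],[1,[-0.9,0,-0.5],0],[1,[-0.9,0,-0.5],0],[1,[-0.9,0,-0.5],0]])

```text
t: 18.4
eef_pos: [0.5708, 0.2351, 0.2536]
tool_rot: [0.001, 0.499, 0.867, 0.001]
contact_force: [1.3, 0.8, 0.1]
gripper_width: -0.003
grasp_force: 0.0
```

Run:
```python
from h import *
C=cams();platepos(C)
P=[]
for q in C:
    im=C[q]["color"][:,:,::-1];g=proj(C[q],[S])[0];M=np.array([[10,0,200-10*g[0]],[0,10,150-10*g[1]]])
    P.append(cv2.warpAffine(im.copy(),M,(400,300),flags=cv2.INTER_CUBIC))
    def circ(r,off):
        t=np.linspace(0,2*np.pi,80);X=S+off*A+r*(np.cos(t)[:,None]*FX+np.sin(t)[:,None]*HY)
        return proj(C[q],X)@M[:,:2].T+M[:,2]
    im2=P[-1].copy()
    for r,o,c in((.029,.015,(0,0,255)),(.0485,-.008,(0,255,0)),(.060,-.008,(0,255,0)),(.04,0,(255,0,0))):cv2.polylines(im2,[circ(r,o).astype(np.int32)],True,c,1)
    P.append(im2)
cv2.imwrite("pics/placed2.png",np.vstack([np.hstack(P[:2]),np.hstack(P[2:])]))
cv2.imwrite("pics/placed_old.png",0*P[0])
np.save("c.npy",0)
print(bot.get_obs()["t"])
```

```text
top c [0.9 0.2] x -28.0 30.4 y -28.4 28.4
side c [ 3.7 -2.2] x -23.6 30.8 y -30.0 24.8
18.5
```

View pics/placed2.png

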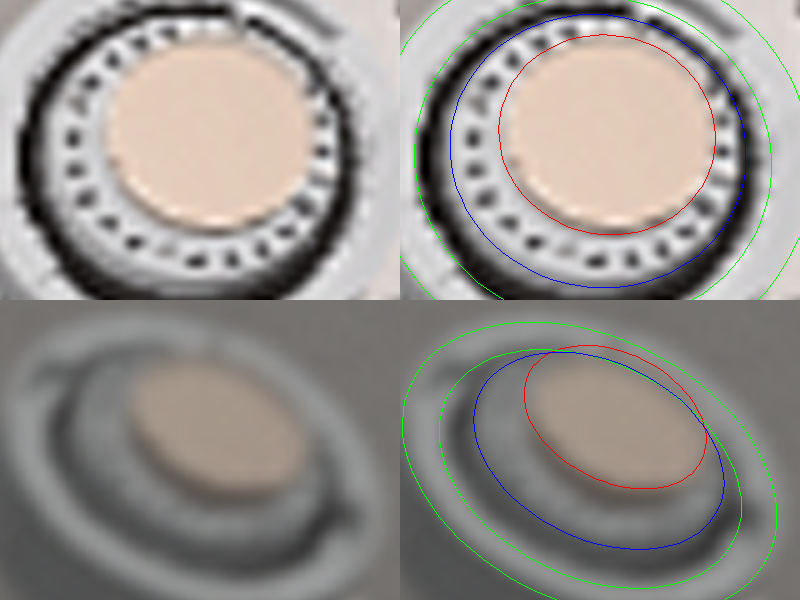

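Run:
```python
from h import *
C=cams()
for q,offs in(("side",[(14.5,7.0),(-15,-7.5)]),("top",[])):
    g=proj(C[q],[S])[0]
    for o in offs:
        best=min((np.linalg.norm(proj(C[q],[S-h*A+r*(np.cos(t)*FX+np.sin(t)*HY)])[0]-g-o),np.degrees(t),r,h) for t in np.radians(range(0,360)) for r in(.049,.052,.055) for h in(.010,.013,.016));print(q,best)
# top slot: dark profile along rim at r=.054, z=-8mm
im=cv2.cvtColor(C["top"]["color"],cv2.COLOR_RGB2GRAY).astype(np.float32)
t=np.arange(0,360,4);v=[]
for a in t:
    X=[S-.008*A+r*(np.cos(np.radians(a))*FX+np.sin(np.radians(a))*HY) for r in(.052,.055,.057)]
    p=proj(C["top"],X).astype(np.float32);v.append(cv2.remap(im,p[:,:1],p[:,1:],cv2.INTER_LINEAR).mean())
print([(int(a),int(b)) for a,b in zip(t,v)])
plan([(.57,.05,.28,84.7),(.53,-.12,.28,84.7),(.452,-.1547,.15,84.7),(.452,-.1547,.05,84.7)])
```

```text
side (np.float64(0.15798889636273827), np.float64(49.0), 0.052, 0.016)
side (np.float64(0.07858682793407283), np.float64(196.0), 0.052, 0.01)
[(0, 209), (4, 210), (8, 211), (12, 209), (16, 171), (20, 159), (24, 159), (28, 157), (32, 156), (36, 152), (40, 156), (44, 135), (48, 183), (52, 204), (56, 203), (60, 203), (64, 204), (68, 209), (72, 205), (76, 204), (80, 211), (84, 206), (88, 208), (92, 207), (96, 209), (100, 205), (104, 207), (108, 209), (112, 211), (116, 211), (120, 211), (124, 210), (128, 211), (132, 211), (136, 206), (140, 206), (144, 208), (148, 210), (152, 211), (156, 212), (160, 214), (164, 210), (168, 204), (172, 211), (176, 210), (180, 208), (184, 211), (188, 213), (192, 191), (196, 207), (200, 206), (204, 200), (208, 202), (212, 210), (216, 203), (220, 216), (224, 201), (228, 204), (232, 217), (236, 212), (240, 209), (244, 210), (248, 214), (252, 217), (256, 203), (260, 207), (264, 209), (268, 212), (272, 213), (276, 203), (280, 210), (284, 207), (288, 206), (292, 206), (296, 205), (300, 205), (304, 204), (308, 204), (312, 203), (316, 203), (320, 203), (324, 203), (328, 204), (332, 204), (336, 204), (340, 202), (344, 202), (348, 207), (352, 210), (356, 211)]
t 18.6 from [0.5698 0.237  0.2522] head 30.14 F [-1.   1.5 -0. ] w 0.0
(0.57, 0.05, 0.28, 84.7) -> [-0.8092, -0.4689, -0.1389] -0.1515 rows 7
(0.53, -0.12, 0.28, 84.7) -> [0.1206, -0.8648, -0.0] 0.0 rows 4
(0.452, -0.1547, 0.15, 84.7) -> [0.3723, -0.2088, 0.65] 0.0 rows 4
(0.452, -0.1547, 0.05, 84.7) -> [0.0, 0.0, 0.5] 0.0 rows 2
```

Emit:
apply_moves(deltas=[[0,[-0.81,-0.47,-0.14],-0.15],[0,[-0.81,-0.47,-0.14],-0.15],[0,[-0.81,-0.47,-0.14],-0.15],[0,[-0.81,-0.47,-0.14],-0.15],[0,[-0.81,-0.47,-0.14],-0.15],[0,[-0.81,-0.47,-0.14],-0.15],[0,[-0.81,-0.47,-0.14],-0.15]], squeeze=60)

```text
t: 19.3
eef_pos: [0.569, 0.0522, 0.2787]
tool_rot: [-0.001, 0.046, 0.999, 0.0]
contact_force: [-0.2, -0.0, 0.1]
gripper_width: 1.001
grasp_force: 0.0
```

Emit:
apply_moves(deltas=[[0,[0.12,-0.865,0],0],[0,[0.12,-0.865,0],0],[0,[0.12,-0.865,0],0],[0,[0.12,-0.865,0],0]])

```text
t: 19.7
eef_pos: [0.5269, -0.1221, 0.2789]
tool_rot: [-0.001, 0.051, 0.999, -0.0]
contact_force: [-0.6, -0.7, -0.1]
gripper_width: 0.999
grasp_force: 0.0
```

Emit:
apply_moves(deltas=[[0,[0.37,-0.21,0.2],0],[0,[0.37,-0.21,0.45],0],[0,[0.37,-0.21,0.65],0],[0,[0.37,-0.21,0.65],0],[0,[0.37,-0.21,0.65],0],[0,[0.37,-0.21,0.65],0]])

```text
t: 20.3
eef_pos: [0.4515, -0.1526, 0.1497]
tool_rot: [-0.0, 0.049, 0.999, 0.0]
contact_force: [1.4, 0.2, -0.4]
gripper_width: 0.998
grasp_force: 0.0
```

Run:
```python
from h import *
plan([(.452,-.1547,.05,84.)])
```

```text
t 20.3 from [ 0.4515 -0.1526  0.1497] head 84.39 F [ 1.4  0.2 -0.4] w 0.998
(0.452, -0.1547, 0.05, 84.0) -> [-0.0033, -0.01, 0.4985] 0.0011 rows 2
```

Emit:
apply_moves(deltas=[[0,[-0.003,-0.01,0.2],0.001],[0,[-0.003,-0.01,0.4],0.001],[0,[-0.003,-0.01,0.5],0.001],[0,[-0.003,-0.01,0.5],0.001],[0,[-0.003,-0.01,0.5],0.001],[1,[-0.003,-0.01,0.5],0.001],[1,[-0.003,-0.01,0.5],0.001],[1,[-0.003,-0.01,0.5],0.001],[1,[-0.003,-0.01,0.5],0.001],[1,[-0.003,-0.01,0.5],0.001]])

```text
t: 21.3
eef_pos: [0.453, -0.1559, 0.052]
tool_rot: [0.002, 0.053, 0.999, 0.0]
contact_force: [-3.2, 1.9, 15.0]
gripper_width: 0.739
grasp_force: 61.7
```

Emit:
apply_moves(deltas=[[1,[0,0,-0.1],0],[1,[0,0,-0.3],0],[1,[0,0,-0.55],0],[1,[0,0,-0.8],0],[1,[0,0,-1],0],[1,[0,0,-1],0]])

```text
t: 21.9
eef_pos: [0.4545, -0.157, 0.2561]
tool_rot: [0.006, 0.053, 0.999, -0.0]
contact_force: [0.2, -0.8, -2.7]
gripper_width: 0.738
grasp_force: 67.0
```

Run:
```python
from h import *
C=cams()
for q in C:
  for n in("sieve_head","head_grip"):print(q,n,[(np.round(d["point"],3).tolist(),round(d["confidence"],2)) for d in bot.look_for(C[q],n)][:2])
plan([(.51,-.07,.29,60),(.56,.1,.29,30.27),(.53,.25,.29,30.27)])
```

```text
top sieve_head [([0.447, -0.129, 0.248], 0.62)]
top head_grip [([0.447, -0.127, 0.255], 0.5)]
side sieve_head [([0.436, -0.185, 0.243], 0.69)]
side head_grip [([0.434, -0.183, 0.241], 0.57)]
t 22.2 from [ 0.4501 -0.1558  0.2481] head 83.9 F [-0.3 -0.2 -2.4] w 0.739
(0.51, -0.07, 0.29, 60) -> [-0.2524, 0.4583, -0.2095] 0.0664 rows 3
(0.56, 0.1, 0.29, 30.27) -> [0.2085, 0.8611, -0.0] 0.0826 rows 4
(0.53, 0.25, 0.29, 30.27) -> [0.7234, 0.2485, -0.0] 0.0 rows 4
```

Run:
```python
from h import *
C=cams();o=bot.get_obs();print(o["eef_pos"])
b=np.array(o["eef_pos"])-[0,0,.05]
t=np.arange(0,360,5);T=np.radians(t)
for q in C:
    im=cv2.cvtColor(C[q]["color"],cv2.COLOR_RGB2GRAY).astype(np.float32);R=[]
    for r,z in((.050,.005),(.056,.005),(.040,.047)):
        p=proj(C[q],b+np.c_[r*np.cos(T),r*np.sin(T),T*0+z]).astype(np.float32);R.append(cv2.remap(im,p[:,:1],p[:,1:],cv2.INTER_LINEAR).ravel().astype(int))
    print(q);print("\n".join(str(list(map(int,x))) for x in np.c_[t,np.array(R).T]) if 0 else [tuple(map(int,x)) for x in np.c_[t,np.array(R).T]])
```

```text
[ 0.45041129 -0.15586256  0.2482902 ]
top
[(0, 83, 125, 45), (5, 156, 159, 29), (10, 157, 156, 64), (15, 205, 154, 221), (20, 217, 156, 247), (25, 214, 155, 187), (30, 221, 155, 227), (35, 214, 155, 236), (40, 182, 157, 234), (45, 153, 157, 236), (50, 158, 158, 239), (55, 169, 161, 244), (60, 67, 117, 204), (65, 41, 40, 67), (70, 154, 36, 154), (75, 175, 78, 181), (80, 133, 100, 171), (85, 55, 69, 92), (90, 48, 62, 36), (95, 62, 159, 47), (100, 156, 159, 152), (105, 161, 157, 243), (110, 155, 159, 241), (115, 159, 158, 239), (120, 158, 157, 239), (125, 154, 159, 237), (130, 157, 159, 236), (135, 157, 158, 237), (140, 156, 156, 238), (145, 151, 151, 243), (150, 149, 153, 160), (155, 155, 156, 47), (160, 93, 128, 54), (165, 51, 50, 63), (170, 70, 72, 117), (175, 107, 76, 133), (180, 81, 84, 120), (185, 90, 93, 100), (190, 98, 102, 99), (195, 102, 107, 104), (200, 108, 110, 108), (205, 111, 113, 112), (210, 114, 117, 114), (215, 116, 119, 117), (220, 118, 120, 119), (225, 120, 125, 119), (230, 121, 128, 119), (235, 124, 127, 120), (240, 126, 127, 122), (245, 127, 127, 124), (250, 128, 1
[... 1270 characters left out ...]
 151), (200, 139, 87, 142), (205, 136, 84, 135), (210, 137, 87, 147), (215, 124, 103, 152), (220, 98, 109, 152), (225, 88, 112, 150), (230, 88, 101, 153), (235, 85, 89, 152), (240, 91, 106, 150), (245, 102, 134, 153), (250, 104, 144, 153), (255, 102, 142, 152), (260, 100, 141, 153), (265, 96, 137, 155), (270, 100, 143, 153), (275, 103, 146, 151), (280, 105, 146, 154), (285, 106, 148, 153), (290, 116, 152, 154), (295, 118, 152, 154), (300, 123, 153, 157), (305, 132, 152, 156), (310, 139, 152, 157), (315, 144, 152, 157), (320, 149, 152, 156), (325, 149, 152, 156), (330, 150, 151, 156), (335, 151, 151, 156), (340, 151, 150, 156), (345, 149, 151, 155), (350, 148, 150, 153), (355, 145, 150, 152)]
```

Run:
```python
from h import *
H=30.27
plan([(.51,-.07,.28,55),(.57,.1,.28,H),(.562,.2515,.17,H)])
```

```text
t 22.3 from [ 0.4504 -0.1559  0.2483] head 83.89 F [ 0.  -0.2 -2.3] w 0.735
(0.51, -0.07, 0.28, 55) -> [-0.2506, 0.4586, -0.1585] 0.0803 rows 4
(0.57, 0.1, 0.28, 30.27) -> [0.2418, 0.8684, -0.0] 0.0687 rows 4
(0.562, 0.2515, 0.17, 30.27) -> [0.6744, 0.3473, 0.55] 0.0 rows 4
```

Emit:
apply_moves(deltas=[[1,[-0.1,0.2,-0.16],0.02],[1,[-0.25,0.46,-0.16],0.04],[1,[-0.25,0.46,-0.16],0.06],[1,[-0.25,0.46,-0.16],0.08],[1,[-0.25,0.46,-0.16],0.08]])

```text
t: 22.8
eef_pos: [0.5106, -0.0693, 0.2805]
tool_rot: [-0.001, 0.3, 0.954, -0.001]
contact_force: [-0.1, -0.2, -1.8]
gripper_width: 0.741
grasp_force: 67.2
```

Emit:
apply_moves(deltas=[[1,[0.06,0.22,0],0.02],[1,[0.12,0.44,0],0.04],[1,[0.18,0.66,0],0.06],[1,[0.24,0.87,0],0.069],[1,[0.24,0.87,0],0.069],[1,[0.24,0.87,0],0.069]])

```text
t: 23.4
eef_pos: [0.5705, 0.1008, 0.2805]
tool_rot: [-0.0, 0.496, 0.868, -0.001]
contact_force: [-1.0, -0.5, -2.3]
gripper_width: 0.741
grasp_force: 67.2
```

Emit:
apply_moves(deltas=[[1,[0.2,0.1,0.1],0],[1,[0.4,0.2,0.25],0],[1,[0.6,0.3,0.45],0],[1,[0.675,0.347,0.55],0],[1,[0.675,0.347,0.55],0],[1,[0.675,0.347,0.55],0],[1,[0.675,0.347,0.55],0]])

```text
t: 24.1
eef_pos: [0.564, 0.2492, 0.1723]
tool_rot: [0.001, 0.499, 0.867, 0.0]
contact_force: [-0.5, -0.6, -1.5]
gripper_width: 0.742
grasp_force: 67.2
```

Run:
```python
from h import *
H=30.27
b=np.array([.4743,.4018,0])
P=lambda f,z:(*(b+f*F+[0,0,z]).round(4),H)
plan([P(.174,.114),P(.1844,.1071),P(.1935,.0986),P(.2009,.0886),P(.2022,.0864)])
```

```text
t 24.1 from [0.564  0.2492 0.1723] head 30.12 F [-0.5 -0.6 -1.5] w 0.742
(np.float64(0.562), np.float64(0.2515), np.float64(0.114), 30.27) -> [0.0149, -0.0027, 0.2917] -0.0004 rows 2
(np.float64(0.5673), np.float64(0.2426), np.float64(0.1071), 30.27) -> [-0.0518, 0.0005, 0.0345] 0.0 rows 1
(np.float64(0.5719), np.float64(0.2347), np.float64(0.0986), 30.27) -> [-0.0457, -0.0, 0.0425] 0.0 rows 1
(np.float64(0.5756), np.float64(0.2283), np.float64(0.0886), 30.27) -> [-0.037, -0.0002, 0.05] 0.0 rows 1
(np.float64(0.5762), np.float64(0.2272), np.float64(0.0864), 30.27) -> [-0.0063, -0.0002, 0.011] 0.0 rows 1
```

Emit:
apply_moves(deltas=[[1,[0.015,-0.003,0.13],0],[1,[0.015,-0.003,0.22],0],[1,[0.015,-0.003,0.28],0],[1,[0.015,-0.003,0.295],0],[1,[0.015,-0.003,0.295],0]], squeeze=45)

```text
t: 24.6
eef_pos: [0.5618, 0.2516, 0.1137]
tool_rot: [0.001, 0.499, 0.867, -0.0]
contact_force: [-1.8, -4.1, 4.3]
gripper_width: 0.735
grasp_force: 67.9
```

Emit:
apply_moves(deltas=[[1,[-0.026,0,0.017],0],[1,[-0.052,0,0.035],0],[1,[-0.052,0,0.035],0]])

```text
t: 24.9
eef_pos: [0.5668, 0.2436, 0.107]
tool_rot: [0.0, 0.499, 0.867, 0.0]
contact_force: [-2.4, -4.2, 7.2]
gripper_width: 0.744
grasp_force: 68.3
```

Emit:
apply_moves(deltas=[[1,[-0.023,0,0.021],0],[1,[-0.046,0,0.043],0],[1,[-0.065,0,0.068],0],[1,[-0.083,0,0.093],0],[1,[-0.091,0,0.105],0],[1,[-0.091,0,0.105],0]])

```text
t: 25.5
eef_pos: [0.5761, 0.2275, 0.086]
tool_rot: [0.001, 0.499, 0.867, -0.0]
contact_force: [-2.0, -5.8, 5.8]
gripper_width: 0.737
grasp_force: 70.8
```

```bash
cat >> h.py <<'E'
def headtilt(C,tcp,z0=.052,pv=.063,x0=31.1,lo=0,hi=45):
    """score head tilt about HY by contrast across the skirt/shoulder outline"""
    Z=np.array([0,0,1.]);pvt=np.array(tcp)+[0,0,pv-z0];t=np.linspace(0,2*np.pi,90)
    for q in C:
        im=cv2.GaussianBlur(cv2.cvtColor(C[q]["color"],cv2.COLOR_RGB2GRAY),(3,3),0).astype(np.float32)
        sc=[]
        for th in range(lo,hi,3):
            r=np.radians(th);a=Z*np.cos(r)+F*np.sin(r);x=F*np.cos(r)-Z*np.sin(r)
            def ring(R,h):
                X=pvt+(h-pv)*a+R*(np.cos(t)[:,None]*x+np.sin(t)[:,None]*HY);p=proj(C[q],X).astype(np.float32)
                return cv2.remap(im,p[:,:1],p[:,1:],cv2.INTER_LINEAR).ravel()
            sc.append((th,round(float(np.mean(np.abs(ring(.043,.047)-ring(.049,.047)))),1),round(float(np.mean(ring(.041,.047))),1)))
        print(q,sc)
E
python3 - <<'E'
from h import *
C=cams();o=bot.get_obs();plan([]);headtilt(C,o["eef_pos"])
for q in C: print(q,[(np.round(d["point"],3).tolist(),round(d["confidence"],2)) for d in bot.look_for(C[q],"sieve_head")][:2])
E
```

```text
t 25.6 from [0.576  0.2277 0.0862] head 30.2 F [-3.  -4.5  7. ] w 0.74
top [(0, 7.8, 139.1), (3, 8.3, 138.3), (6, 8.6, 137.4), (9, 8.8, 136.3), (12, 9.0, 134.9), (15, 9.6, 133.3), (18, 10.2, 131.5), (21, 10.8, 129.8), (24, 11.3, 128.5), (27, 11.4, 128.0), (30, 10.7, 127.9), (33, 10.1, 127.5), (36, 9.0, 126.0), (39, 8.9, 123.0), (42, 10.3, 119.5)]
side [(0, 12.9, 116.1), (3, 12.8, 117.1), (6, 12.9, 118.2), (9, 13.7, 119.1), (12, 14.8, 119.7), (15, 15.2, 120.3), (18, 15.2, 120.5), (21, 14.8, 120.4), (24, 15.5, 120.1), (27, 16.6, 119.5), (30, 17.4, 118.8), (33, 17.9, 118.0), (36, 18.1, 117.4), (39, 18.0, 116.9), (42, 17.9, 116.4)]
top [([0.571, 0.203, 0.086], 0.37)]
side [([0.554, 0.216, 0.073], 0.79)]
```

Run:
```python
from h import *
H=30.27
P=lambda h:(*(S+(h+.063)*A-[0,0,.011]).round(4),H)
plan([(.57,.24,.285,H),P(.055),P(.03),P(.005),P(-.015),P(-.0235)])
```

```text
t 25.7 from [0.576  0.2277 0.0863] head 30.2 F [-2.1 -4.5  6.8] w 0.741
(0.57, 0.24, 0.285, 30.27) -> [0.0683, 0.0048, -0.9936] -0.0002 rows 4
(np.float64(0.4874), np.float64(0.3776), np.float64(0.2512), 30.27) -> [0.8024, -0.0099, 0.169] 0.0 rows 4
(np.float64(0.4811), np.float64(0.3884), np.float64(0.2295), 30.27) -> [0.0625, 0.0, 0.1085] 0.0 rows 1
(np.float64(0.4748), np.float64(0.3992), np.float64(0.2079), 30.27) -> [0.0625, 0.0, 0.108] 0.0 rows 1
(np.float64(0.4698), np.float64(0.4079), np.float64(0.1906), 30.27) -> [0.0502, 0.0003, 0.0865] 0.0 rows 1
(np.float64(0.4677), np.float64(0.4115), np.float64(0.1832), 30.27) -> [0.0208, 0.0, 0.037] 0.0 rows 1
```

Emit:
apply_moves(deltas=[[1,[0,0,-0.1],0],[1,[0.02,0,-0.3],0],[1,[0.05,0,-0.5],0],[1,[0.068,0.005,-0.7],0],[1,[0.068,0.005,-0.88],0],[1,[0.068,0.005,-0.99],0],[1,[0.068,0.005,-0.99],0]], squeeze=60)

```text
t: 26.4
eef_pos: [0.5715, 0.2424, 0.2875]
tool_rot: [0.002, 0.498, 0.867, 0.004]
contact_force: [1.2, 0.1, -1.6]
gripper_width: 0.739
grasp_force: 69.0
```

Emit:
apply_moves(deltas=[[1,[0.1,0,0.02],0],[1,[0.25,0,0.05],0],[1,[0.42,0,0.09],0],[1,[0.58,0,0.12],0],[1,[0.72,0,0.15],0],[1,[0.79,-0.01,0.165],0],[1,[0.8,-0.01,0.169],0],[1,[0.8,-0.01,0.169],0],[1,[0.8,-0.01,0.169],0],[1,[0.8,-0.01,0.169],0]])

```text
t: 27.4
eef_pos: [0.4882, 0.3773, 0.2491]
tool_rot: [0.0, 0.499, 0.866, 0.0]
contact_force: [0.2, -0.2, -1.8]
gripper_width: 0.737
grasp_force: 69.0
```

Run:
```python
from h import *
H=30.27
P=lambda h:(*(S+(h+.063)*A-[0,0,.011]).round(4),H)
C=cams();o=bot.get_obs();headtilt(C,o["eef_pos"],lo=9,hi=48)
plan([P(.025)])
```

```text
top [(9, 15.1, 138.6), (12, 16.0, 137.4), (15, 16.8, 135.9), (18, 18.3, 133.8), (21, 19.8, 132.3), (24, 21.0, 130.9), (27, 21.3, 130.0), (30, 19.2, 129.4), (33, 15.8, 128.9), (36, 13.2, 127.9), (39, 13.4, 125.7), (42, 12.4, 121.7), (45, 12.9, 116.5)]
side [(9, 14.0, 120.4), (12, 15.6, 121.0), (15, 17.2, 121.4), (18, 18.2, 121.4), (21, 18.8, 120.9), (24, 19.1, 120.3), (27, 19.7, 119.2), (30, 19.8, 117.7), (33, 19.6, 115.9), (36, 19.4, 114.1), (39, 19.2, 111.8), (42, 18.9, 109.4), (45, 18.5, 106.7)]
t 27.5 from [0.4877 0.3779 0.249 ] head 30.15 F [-0.9 -0.4 -1. ] w 0.735
(np.float64(0.4799), np.float64(0.3906), np.float64(0.2252), 30.27) -> [0.0743, -0.0019, 0.119] -0.0003 rows 1
```

Emit:
apply_moves(deltas=[[1,[0.025,-0.002,0.03],0],[1,[0.05,-0.002,0.07],0],[1,[0.08,-0.002,0.115],0],[1,[0.11,-0.002,0.165],0],[1,[0.14,-0.002,0.215],0],[1,[0.155,-0.002,0.245],0],[1,[0.165,-0.002,0.26],0],[1,[0.165,-0.002,0.26],0]])

```text
t: 28.3
eef_pos: [0.4708, 0.4085, 0.1968]
tool_rot: [0.0, 0.498, 0.867, 0.002]
contact_force: [4.2, 4.9, -4.8]
gripper_width: 0.744
grasp_force: 68.6
```

Run:
```python
from h import *
H=30.27
P=lambda h:(*(S+(h+.063)*A-[0,0,.011]).round(4),H)
p=np.array(bot.get_obs()["eef_pos"])+[0,0,.011]-S;print("fx,hy,a-63 mm",(p@FX*1e3).round(1),(p@HY*1e3).round(1),(p@A*1e3-63).round(1))
plan([P(-.015)])
```

```text
fx,hy,a-63 mm -3.2 1.2 -9.7
t 28.3 from [0.4708 0.4085 0.1968] head 30.26 F [ 4.2  4.9 -4.8] w 0.744
(np.float64(0.4698), np.float64(0.4079), np.float64(0.1906), 30.27) -> [-0.0003, -0.0057, 0.0309] -0.0 rows 1
```

Emit:
apply_moves(deltas=[[1,[0.004,0.004,0.009],0],[1,[0.008,0.004,0.018],0],[1,[0.012,0.004,0.027],0],[1,[0.0165,0.004,0.0345],0],[1,[0.0165,0.004,0.0345],0]])

```text
t: 28.8
eef_pos: [0.4699, 0.4101, 0.1902]
tool_rot: [0.001, 0.498, 0.867, 0.0]
contact_force: [5.0, -0.2, 1.8]
gripper_width: 0.741
grasp_force: 69.5
```

```bash
cat >> h.py <<'E'
def st():
    o=bot.get_obs();p=np.array(o["eef_pos"])+[0,0,.011]-S;f=np.array(o["contact_force"])+[0,0,2];m=np.array(o["torque"])
    w,x,y,z=o["tool_rot"]
    print("t",round(o["t"],2),"pos fx,hy,h",(p@FX*1e3).round(1),(p@HY*1e3).round(1),(p@A*1e3-63).round(1),"F fx,hy,a",(f@FX).round(1),(f@HY).round(1),(f@A).round(1),"M",(m@FX).round(2),(m@HY).round(2),(m@A).round(2),"w",round(o["gripper_width"],3),"head",round(np.degrees(np.arctan2(1-2*(x*x+z*z),2*(x*y-w*z))),1))
E
python3 - <<'E'
from h import *
st();C=cams();headtilt(C,bot.get_obs()["eef_pos"],lo=15,hi=48)
E
```

```text
t 28.8 pos fx,hy,h -1.4 1.2 -16.3 F fx,hy,a 0.4 4.3 4.6 M 0.98 -0.58 0.5 w 0.741 head 30.2
top [(15, 11.1, 130.8), (18, 12.5, 130.0), (21, 13.9, 129.1), (24, 15.1, 128.2), (27, 15.0, 127.5), (30, 15.0, 126.6), (33, 15.4, 125.4), (36, 15.4, 124.4), (39, 15.1, 123.2), (42, 14.9, 121.1), (45, 13.4, 117.3)]
side [(15, 14.9, 121.0), (18, 15.9, 121.1), (21, 16.3, 121.1), (24, 16.3, 120.6), (27, 16.1, 119.9), (30, 15.8, 119.0), (33, 14.9, 118.1), (36, 14.1, 117.0), (39, 14.1, 115.9), (42, 14.6, 114.8), (45, 15.1, 113.6)]
```

Emit:
apply_moves(deltas=[[1,[0.005,0.005,0.009],0],[1,[0.01,0.005,0.018],0],[1,[0.015,0.005,0.026],0],[1,[0.02,0.005,0.035],0],[1,[0.022,0.005,0.038],0],[1,[0.022,0.005,0.038],0]])

```text
t: 29.5
eef_pos: [0.4696, 0.4111, 0.1831]
tool_rot: [0.002, 0.499, 0.867, -0.002]
contact_force: [4.4, -10.6, 11.3]
gripper_width: 0.739
grasp_force: 71.0
```

Run:
```python
from h import *
st()
```

```text
t 29.5 pos fx,hy,h 1.2 1.4 -22.9 F fx,hy,a 3.2 -1.5 17.2 M -0.44 -2.23 0.15 w 0.739 head 30.1
```

Emit:
apply_moves(deltas=[[1,[0.002,0,0.005],0.01],[1,[0.002,0,0.005],0.02],[1,[0.002,0,0.005],0.03],[1,[0.002,0,0.005],0.04],[1,[0.002,0,0.005],0.05],[1,[0.002,0,0.005],0.05]], squeeze=80)

```text
t: 30.1
eef_pos: [0.4678, 0.4142, 0.1827]
tool_rot: [0.001, 0.627, 0.779, -0.0]
contact_force: [3.7, -6.0, 13.9]
gripper_width: 0.735
grasp_force: 106.6
```

```bash
cat >> h.py <<'E'
def line(C,h=-.0235):
    """brightness profile round the shoulder of the head in the socket: finds the index lines (deg from fx)"""
    t=np.arange(0,360,3);T=np.radians(t)
    for q in C:
        im=cv2.cvtColor(C[q]["color"],cv2.COLOR_RGB2GRAY).astype(np.float32);R=[]
        for r in(.038,.041,.0435):
            p=proj(C[q],S+.0012*HY+(h+.047)*A+r*(np.cos(T)[:,None]*FX+np.sin(T)[:,None]*HY)).astype(np.float32);R.append(cv2.remap(im,p[:,:1],p[:,1:],cv2.INTER_LINEAR).ravel())
        v=np.mean(R,0);d=v-(np.roll(v,3)+np.roll(v,-3))/2
        i=np.argsort(d)[:7];print(q,[(int(t[k]),int(v[k]),int(d[k])) for k in i])
E
python3 - <<'E'
from h import *
st();line(cams())
E
```

```text
t 30.1 pos fx,hy,h -1.7 1.4 -25.0 F fx,hy,a -1.8 0.2 17.2 M -1.48 -1.0 0.94 w 0.735 head 12.4
top [(60, 67, -56), (258, 60, -54), (63, 54, -51), (261, 82, -42), (255, 56, -32), (357, 174, -32), (21, 164, -28)]
side [(198, 31, -10), (201, 31, -10), (195, 34, -10), (180, 74, -9), (204, 35, -9), (192, 38, -9), (183, 63, -9)]
```

```bash
cat >> h.py <<'E'
def prof(C,q,lo,hi,h=-.0235,rs=(.036,.038,.04,.042,.044),step=3):
    t=np.arange(lo,hi,step);T=np.radians(t);im=cv2.cvtColor(C[q]["color"],cv2.COLOR_RGB2GRAY).astype(np.float32)
    for r in rs:
        p=proj(C[q],S+.0012*HY+(h+.047)*A+r*(np.cos(T)[:,None]*FX+np.sin(T)[:,None]*HY)).astype(np.float32);print(r,list(map(int,cv2.remap(im,p[:,:1],p[:,1:],cv2.INTER_LINEAR).ravel())))
    print(t.tolist())
E
python3 - <<'E'
from h import *
C=cams();prof(C,"top",-45,50);prof(C,"side",-60,50);prof(C,"side",150,230)
E
```

```text
0.036 [188, 206, 202, 189, 200, 209, 218, 222, 221, 211, 209, 204, 202, 196, 189, 190, 187, 188, 188, 190, 190, 190, 188, 189, 191, 191, 193, 191, 188, 191, 196, 204]
0.038 [198, 207, 208, 206, 197, 197, 209, 217, 212, 203, 216, 222, 219, 207, 198, 205, 204, 203, 211, 207, 206, 207, 210, 207, 203, 205, 205, 204, 200, 200, 205, 220]
0.04 [205, 206, 208, 210, 204, 192, 176, 185, 186, 185, 208, 226, 223, 209, 189, 192, 208, 213, 219, 198, 200, 219, 210, 207, 207, 205, 213, 210, 198, 193, 205, 222]
0.042 [205, 205, 207, 208, 207, 197, 176, 175, 169, 164, 170, 206, 215, 195, 151, 184, 200, 193, 184, 163, 182, 190, 148, 187, 198, 190, 210, 207, 199, 195, 206, 210]
0.044 [201, 203, 204, 206, 206, 205, 206, 208, 202, 194, 187, 203, 203, 198, 164, 185, 193, 172, 179, 171, 189, 141, 103, 169, 200, 193, 204, 206, 206, 205, 200, 198]
[-45, -42, -39, -36, -33, -30, -27, -24, -21, -18, -15, -12, -9, -6, -3, 0, 3, 6, 9, 12, 15, 18, 21, 24, 27, 30, 33, 36, 39, 42, 45, 48]
0.036 [151, 150, 150, 150, 150, 150, 148, 146, 143, 143, 143, 143, 144, 144, 145, 145, 145, 145, 144, 145, 145, 145, 146, 147, 14
[... 1050 characters left out ...]
5, 81, 72, 65, 58, 53, 48, 43, 39, 35, 31, 28, 26, 26, 31, 39, 46]
0.038 [112, 113, 117, 122, 128, 132, 135, 128, 120, 103, 86, 73, 65, 57, 51, 45, 39, 34, 30, 27, 29, 31, 33, 38, 42, 51, 62]
0.04 [114, 118, 123, 130, 137, 139, 137, 127, 111, 92, 77, 65, 55, 48, 42, 35, 29, 27, 30, 33, 36, 40, 46, 53, 59, 68, 78]
0.042 [119, 124, 131, 138, 141, 143, 134, 121, 101, 84, 70, 58, 49, 40, 33, 26, 27, 29, 32, 43, 54, 63, 69, 74, 82, 86, 95]
0.044 [124, 131, 138, 144, 145, 141, 130, 110, 90, 76, 64, 53, 43, 34, 28, 28, 29, 37, 50, 63, 74, 86, 94, 99, 104, 106, 108]
[150, 153, 156, 159, 162, 165, 168, 171, 174, 177, 180, 183, 186, 189, 192, 195, 198, 201, 204, 207, 210, 213, 216, 219, 222, 225, 228]
```

Emit:
apply_moves(deltas=[[1,[0.004,0,0.008],0],[1,[0.009,0,0.016],0],[1,[0.013,0,0.024],0],[1,[0.013,0,0.024],0]])

```text
t: 30.7
eef_pos: [0.468, 0.4144, 0.1823]
tool_rot: [0.001, 0.627, 0.779, -0.001]
contact_force: [-4.7, -19.2, 47.1]
gripper_width: 0.731
grasp_force: 113.5
```

Run:
```python
from h import *
st()
C=cams();prof(C,"top",-6,40,-.0235,(.042,.044));prof(C,"side",0,50,-.0235,(.038,.04,.042))
```

```text
t 30.7 pos fx,hy,h -1.5 1.8 -25.4 F fx,hy,a -12.3 -13.7 49.7 M -5.21 -2.2 -0.59 w 0.731 head 12.4
0.042 [195, 153, 184, 199, 193, 186, 167, 186, 179, 145, 188, 180, 171, 191, 185, 194]
0.044 [197, 165, 186, 193, 171, 180, 173, 192, 144, 111, 167, 167, 185, 180, 184, 203]
[-6, -3, 0, 3, 6, 9, 12, 15, 18, 21, 24, 27, 30, 33, 36, 39]
0.038 [148, 150, 149, 148, 148, 147, 142, 138, 134, 132, 132, 134, 139, 141, 138, 136, 132]
0.04 [146, 145, 145, 146, 145, 144, 143, 138, 134, 132, 134, 136, 140, 145, 145, 144, 141]
0.042 [136, 136, 135, 136, 139, 139, 138, 138, 135, 132, 133, 136, 139, 142, 144, 144, 143]
[0, 3, 6, 9, 12, 15, 18, 21, 24, 27, 30, 33, 36, 39, 42, 45, 48]
```

Emit:
apply_moves(deltas=[[1,[-0.01,0,-0.018],0],[1,[-0.015,0,-0.026],0],[0.1,[-0.015,0,-0.026],0],[0.1,[-0.015,0,-0.03],-0.01],[0.1,[-0.015,0,-0.03],-0.03],[0.1,[-0.015,0,-0.03],-0.05],[0.1,[-0.015,0,-0.03],-0.07],[0.1,[-0.015,0,-0.03],-0.082],[0.1,[-0.015,0,-0.03],-0.082]])

```text
t: 31.7
eef_pos: [0.4654, 0.4147, 0.1813]
tool_rot: [-0.001, 0.408, 0.913, -0.001]
contact_force: [-0.9, -0.1, 0.1]
gripper_width: 0.9
grasp_force: 0.0
```

Run:
```python
from h import *
st()
C=cams()
for h in(-.0235,-.015):
    print(h);prof(C,"top",-6,40,h,(.042,.044));prof(C,"side",0,50,h,(.038,.04,.042));prof(C,"side",180,240,h,(.038,.041,.043))
for q in C:
  for n in("sieve_head","head_grip"):
    for d in bot.look_for(C[q],n)[:1]:
        p=np.array(d["point"])-S;print(q,n,round(d["confidence"],2),[(p@v*1e3).round(1) for v in(FX,HY,A)])
```

```text
t 31.7 pos fx,hy,h -2.4 -0.4 -27.1 F fx,hy,a -1.4 -0.8 1.7 M -0.05 0.04 -0.01 w 0.9 head 41.9
-0.0235
0.042 [167, 206, 212, 191, 160, 181, 196, 208, 204, 184, 183, 193, 216, 203, 207, 211]
0.044 [195, 205, 198, 184, 143, 189, 191, 202, 200, 173, 163, 167, 203, 194, 194, 205]
[-6, -3, 0, 3, 6, 9, 12, 15, 18, 21, 24, 27, 30, 33, 36, 39]
0.038 [147, 149, 148, 147, 147, 147, 144, 141, 138, 136, 135, 135, 138, 139, 136, 132, 128]
0.04 [144, 143, 144, 146, 145, 145, 145, 141, 137, 135, 135, 137, 140, 143, 143, 142, 140]
0.042 [132, 134, 134, 135, 140, 140, 139, 139, 134, 130, 130, 134, 138, 142, 144, 144, 144]
[0, 3, 6, 9, 12, 15, 18, 21, 24, 27, 30, 33, 36, 39, 42, 45, 48]
0.038 [30, 25, 22, 24, 29, 35, 47, 58, 69, 79, 88, 96, 101, 106, 108, 111, 114, 115, 115, 116]
0.041 [25, 20, 22, 28, 41, 55, 70, 87, 101, 113, 120, 124, 127, 127, 128, 127, 127, 127, 127, 126]
0.043 [24, 24, 26, 39, 54, 70, 88, 106, 117, 127, 134, 140, 139, 136, 133, 130, 127, 125, 123, 123]
[180, 183, 186, 189, 192, 195, 198, 201, 204, 207, 210, 213, 216, 219, 222, 225, 228, 231, 234, 237]
-0.015
0.042 [206, 192, 197,
[... 533 characters left out ...]
 36, 39, 42, 45, 48]
0.038 [33, 31, 28, 27, 25, 22, 22, 24, 29, 39, 47, 57, 64, 70, 74, 77, 78, 77, 76, 76]
0.041 [26, 24, 23, 23, 24, 25, 31, 40, 51, 63, 76, 88, 98, 105, 110, 112, 113, 112, 110, 108]
0.043 [25, 24, 23, 23, 24, 31, 40, 51, 67, 83, 96, 107, 116, 124, 127, 129, 128, 126, 124, 122]
[180, 183, 186, 189, 192, 195, 198, 201, 204, 207, 210, 213, 216, 219, 222, 225, 228, 231, 234, 237]
top sieve_head 0.86 [np.float64(13.7), np.float64(-3.2), np.float64(40.5)]
top head_grip 0.93 [np.float64(13.7), np.float64(-0.7), np.float64(46.0)]
side sieve_head 0.82 [np.float64(19.7), np.float64(-13.4), np.float64(29.3)]
side head_grip 0.68 [np.float64(13.5), np.float64(-16.2), np.float64(25.0)]
```

Emit:
apply_moves(deltas=[[0.1,[-0.0145,0.003,-0.0035],0],[0.1,[-0.0145,0.003,-0.0035],0],[1,[-0.0145,0.003,-0.0035],0],[1,[-0.0145,0.003,-0.0035],0],[1,[-0.0145,0.003,-0.0035],0],[1,[-0.0145,0.003,-0.0035],0]], squeeze=80)

```text
t: 32.6
eef_pos: [0.4697, 0.4129, 0.1838]
tool_rot: [-0.0, 0.409, 0.913, -0.0]
contact_force: [-1.2, -1.5, 4.8]
gripper_width: 0.684
grasp_force: 83.5
```

Run:
```python
from h import *
st()
```

```text
t 32.6 pos fx,hy,h -0.4 2.4 -23.1 F fx,hy,a -2.8 -1.8 6.2 M -0.53 -0.18 -0.23 w 0.684 head 41.8
```

Emit:
apply_moves(deltas=[[1,[0.004,0.001,0.007],0],[1,[0.004,0.001,0.007],0.015],[1,[0.004,0.001,0.007],0.03],[1,[0.004,0.001,0.007],0.045],[1,[0.004,0.001,0.007],0.06],[1,[0.004,0.001,0.007],0.06]])

```text
t: 33.2
eef_pos: [0.4662, 0.4171, 0.183]
tool_rot: [-0.002, 0.571, 0.821, 0.0]
contact_force: [-7.2, 2.9, 9.1]
gripper_width: 0.687
grasp_force: 135.9
```

Run:
```python
from h import *
st();C=cams()
prof(C,"top",-45,40,-.0235,(.042,.044));prof(C,"side",-45,50,-.0235,(.038,.04,.042));prof(C,"side",120,230,-.0235,(.038,.04,.042))
```

```text
t 33.2 pos fx,hy,h -4.7 1.5 -26.4 F fx,hy,a -10.8 -4.8 6.5 M -1.83 1.88 -0.26 w 0.687 head 20.4
0.042 [210, 207, 202, 204, 204, 197, 178, 179, 176, 171, 168, 204, 213, 197, 168, 203, 220, 178, 177, 180, 199, 203, 198, 192, 188, 194, 189, 181, 198]
0.044 [203, 201, 198, 202, 204, 205, 209, 210, 203, 194, 187, 206, 208, 197, 173, 198, 201, 161, 182, 175, 194, 199, 194, 190, 174, 197, 186, 181, 200]
[-45, -42, -39, -36, -33, -30, -27, -24, -21, -18, -15, -12, -9, -6, -3, 0, 3, 6, 9, 12, 15, 18, 21, 24, 27, 30, 33, 36, 39]
0.038 [146, 146, 147, 148, 147, 146, 146, 147, 147, 148, 150, 150, 149, 148, 148, 148, 150, 146, 141, 136, 132, 130, 132, 136, 139, 142, 144, 145, 143, 139, 135, 133]
0.04 [145, 143, 142, 142, 142, 143, 144, 144, 145, 145, 145, 145, 145, 146, 147, 147, 145, 143, 139, 133, 128, 128, 132, 138, 143, 145, 148, 147, 148, 147, 145, 143]
0.042 [136, 135, 135, 136, 137, 137, 138, 139, 138, 138, 139, 138, 137, 137, 137, 138, 139, 135, 130, 125, 123, 123, 128, 134, 140, 144, 146, 146, 146, 147, 146, 145]
[-45, -42, -39, -36, -33, -30, -27, -24, -21, -18, -15, -12, -9, -6, -3, 0, 3, 6, 9, 12, 15, 18, 21, 24, 27, 30, 33, 36, 39, 42, 45, 48]
0.038 [106, 107, 107, 107, 106, 107, 109, 109, 109, 110, 110, 111, 117, 122, 126, 123, 115, 101, 85, 72, 61, 53, 47, 41, 35, 29, 28, 27, 26, 27, 35, 41, 45, 52, 58, 66, 76]
0.04 [106, 107, 108, 108, 106, 106, 107, 108, 109, 110, 112, 117, 124, 130, 134, 125, 112, 94, 78, 64, 54, 47, 39, 32, 27, 26, 26, 30, 40, 50, 57, 64, 69, 75, 79, 86, 93]
0.042 [106, 107, 109, 108, 105, 105, 106, 107, 110, 114, 119, 126, 133, 137, 133, 124, 105, 86, 69, 57, 47, 39, 31, 26, 25, 24, 33, 45, 57, 72, 83, 93, 98, 102, 105, 105, 110]
[120, 123, 126, 129, 132, 135, 138, 141, 144, 147, 150, 153, 156, 159, 162, 165, 168, 171, 174, 177, 180, 183, 186, 189, 192, 195, 198, 201, 204, 207, 210, 213, 216, 219, 222, 225, 228]
```

Emit:
apply_moves(deltas=[[0.1,[0,0,0],0],[0.1,[0,0,0],-0.02],[0.1,[0,0,0],-0.04],[0.1,[0,0,0],-0.06],[0.1,[0,0,0],-0.069],[0.1,[0,0,0],-0.069]], squeeze=60)

```text
t: 33.9
eef_pos: [0.4697, 0.4134, 0.1817]
tool_rot: [0.0, 0.383, 0.924, -0.0]
contact_force: [-0.1, 0.4, 0.0]
gripper_width: 0.896
grasp_force: 0.0
```

```bash
cat >> h.py <<'E'
def to(fx,hy,h,turn_to):
    o=bot.get_obs();p=S+fx/1e3*FX+hy/1e3*HY+(h/1e3+.063)*A-[0,0,.011];st();plan([(*p.round(4),turn_to)])
def idx(C=None):
    C=C or cams();t=np.arange(-60,60,1.);T=np.radians(t);im=cv2.cvtColor(C["side"]["color"],cv2.COLOR_RGB2GRAY).astype(np.float32)
    for h in(-.0235,-.019,-.015):
        v=0
        for r in(.038,.04,.042):
            p=proj(C["side"],S+.0012*HY+(h+.047)*A+r*(np.cos(T)[:,None]*FX+np.sin(T)[:,None]*HY)).astype(np.float32);v=v+cv2.remap(im,p[:,:1],p[:,1:],cv2.INTER_LINEAR).ravel()/3
        d=v-(np.roll(v,10)+np.roll(v,-10))/2;d[:10]=0;d[-10:]=0;k=d.argmin();print("idx h",h,"at",t[k],"depth",d[k].round(1))
E
python3 - <<'E'
from h import *
to(0,1.2,-25,45);idx()
E
```

```text
t 33.9 pos fx,hy,h 0.3 2.7 -25.1 F fx,hy,a -1.3 0.1 1.6 M -0.01 -0.07 0.03 w 0.896 head 45.0
t 33.9 from [0.4697 0.4134 0.1817] head 45.0 F [-0.1  0.4  0. ] w 0.896
(np.float64(0.4683), np.float64(0.4128), np.float64(0.1819), 45) -> [0.0029, -0.0069, -0.0009] -0.0 rows 1
idx h -0.0235 at 19.0 depth -6.1
idx h -0.019 at 13.0 depth -6.2
idx h -0.015 at -42.0 depth -8.7
```

Emit:
apply_moves(deltas=[[1,[0.003,-0.007,0],0],[1,[0.003,-0.007,0],0],[1,[0.003,-0.007,0],0],[1,[0.003,-0.007,0],0],[1,[0.003,-0.007,0],0.015],[1,[0.003,-0.007,0],0.03],[1,[0.003,-0.007,0],0.045],[1,[0.003,-0.007,0],0.06],[1,[0.003,-0.007,0],0.075],[1,[0.003,-0.007,0],0.09],[1,[0.003,-0.007,0],0.09]])

```text
t: 35.1
eef_pos: [0.4678, 0.4149, 0.1836]
tool_rot: [-0.0, 0.626, 0.78, 0.001]
contact_force: [-0.6, 1.0, 9.4]
gripper_width: 0.668
grasp_force: 78.4
```

Run:
```python
from h import *
st();idx()
```

```text
t 35.1 pos fx,hy,h -2.6 1.8 -24.6 F fx,hy,a -6.7 -0.0 9.3 M -0.76 0.55 -0.34 w 0.668 head 12.5
idx h -0.0235 at -11.0 depth -17.0
idx h -0.019 at -15.0 depth -19.5
idx h -0.015 at -18.0 depth -15.8
```

Emit:
apply_moves(deltas=[[1,[0,0,0],0.015],[1,[0,0,0],0.03],[1,[0,0,0],0.04],[1,[0,0,0],0.05],[1,[0,0,0],0.05]])

```text
t: 35.7
eef_pos: [0.4684, 0.4121, 0.1861]
tool_rot: [0.0, 0.739, 0.673, 0.0]
contact_force: [-6.0, -11.1, 30.8]
gripper_width: 0.67
grasp_force: 102.5
```

Run:
```python
from h import *
st();idx()
```

```text
t 35.7 pos fx,hy,h -1.6 0.9 -21.0 F fx,hy,a -10.7 -10.8 31.6 M -3.74 -0.52 -0.37 w 0.67 head -5.3
idx h -0.0235 at -25.0 depth -12.1
idx h -0.019 at -28.0 depth -13.3
idx h -0.015 at -31.0 depth -13.1
```

Emit:
apply_moves(deltas=[[1,[-0.005,0,-0.012],0],[0.1,[-0.005,0,-0.012],0],[0,[-0.005,0,-0.015],0],[0,[-0.005,0,-0.015],0],[0,[-0.005,0,-0.015],0.0]])

```text
t: 36.3
eef_pos: [0.4671, 0.4125, 0.1842]
tool_rot: [-0.0, 0.739, 0.673, -0.001]
contact_force: [-1.3, 0.8, 0.4]
gripper_width: 0.997
grasp_force: 0.0
```

Run:
```python
from h import *
st();idx()
```

```text
t 36.3 pos fx,hy,h -1.4 0.0 -23.2 F fx,hy,a -2.4 -0.7 1.3 M -0.01 0.05 -0.03 w 0.997 head -5.4
idx h -0.0235 at -21.0 depth -9.2
idx h -0.019 at -24.0 depth -14.1
idx h -0.015 at -27.0 depth -11.0
```

Emit:
apply_moves(deltas=[[0,[0,0,0],-0.015],[0,[0,0,0],-0.03],[0,[0,0,0],-0.04],[0,[0,0,0],-0.04],[0,[0,0,0],-0.04]])

```text
t: 36.9
eef_pos: [0.4678, 0.4122, 0.1845]
tool_rot: [-0.0, 0.65, 0.76, -0.0]
contact_force: [0.4, 0.8, -0.0]
gripper_width: 1.001
grasp_force: 0.0
```

Run:
```python
from h import *
to(0,1.2,-21,9)
C=cams();idx(C)
# fit height+angle with top camera too: grip top ring r=.033 at .069 : bright/dark contrast vs h
for q in C:
    im=cv2.GaussianBlur(cv2.cvtColor(C[q]["color"],cv2.COLOR_RGB2GRAY),(3,3),0).astype(np.float32);t=np.radians(np.arange(0,360,4));sc=[]
    for h in np.arange(-.027,-.010,.002):
        best=max((sum(np.abs(np.diff([cv2.remap(im,*[p[:,i:i+1] for p in [proj(C[q],S+dx*FX+dy*HY+(h+.047)*A+r*(np.cos(t)[:,None]*FX+np.sin(t)[:,None]*HY)).astype(np.float32)] for i in(0,1)],cv2.INTER_LINEAR).ravel() for r in(.043,.049)],axis=0)).mean(),dx,dy) for dx in(0,) for dy in(0.0012,))
        sc.append((round(h*1e3),round(float(best[0]),1)))
    print(q,sc)
```

```text
File "<stdin>", line 8
    best=max((sum(np.abs(np.diff([cv2.remap(im,*[p[:,i:i+1] for p in [proj(C[q],S+dx*FX+dy*HY+(h+.047)*A+r*(np.cos(t)[:,None]*FX+np.sin(t)[:,None]*HY)).astype(np.float32)] for i in(0,1)],cv2.INTER_LINEAR).ravel() for r in(.043,.049)],axis=0)).mean(),dx,dy) for dx in(0,) for dy in(0.0012,))
            ^
SyntaxError: '(' was never closed
```

Simplify: just regrip, turn, and compare.

Run:
```python
from h import *
to(0,1.2,-21,9);idx()
```

```text
t 36.9 pos fx,hy,h -1.1 0.4 -22.6 F fx,hy,a -1.4 0.8 1.5 M -0.05 -0.01 -0.02 w 1.001 head 8.9
t 36.9 from [0.4678 0.4122 0.1845] head 8.92 F [ 0.4  0.8 -0. ] w 1.001
(np.float64(0.4693), np.float64(0.4111), np.float64(0.1854), 9) -> [-0.0066, 0.0067, -0.0045] -0.0002 rows 1
idx h -0.0235 at -21.0 depth -8.3
idx h -0.019 at -24.0 depth -13.1
idx h -0.015 at -27.0 depth -11.1
```

Emit:
apply_moves(deltas=[[1,[-0.0065,0.0065,-0.0045],0],[1,[-0.0065,0.0065,-0.0045],0],[1,[-0.0065,0.0065,-0.0045],0],[1,[-0.0065,0.0065,-0.0045],0],[1,[-0.0065,0.0065,-0.0045],0]])

```text
t: 37.5
eef_pos: [0.4708, 0.4112, 0.1868]
tool_rot: [0.0, 0.65, 0.76, 0.001]
contact_force: [1.8, -0.7, 5.5]
gripper_width: 0.665
grasp_force: 61.3
```

Run:
```python
from h import *
st();idx()
```

```text
t 37.5 pos fx,hy,h -0.2 2.5 -19.5 F fx,hy,a -2.5 1.2 7.3 M 0.27 -0.36 0.02 w 0.665 head 9.0
idx h -0.0235 at -25.0 depth -8.6
idx h -0.019 at -26.0 depth -10.4
idx h -0.015 at -29.0 depth -8.2
```

Emit:
apply_moves(deltas=[[1,[0,0,0],0.015],[1,[0,0,0],0.03],[1,[0,0,0],0.045],[1,[0,0,0],0.045]])

```text
t: 38.0
eef_pos: [0.4683, 0.4065, 0.1872]
tool_rot: [0.001, 0.751, 0.661, -0.004]
contact_force: [-6.0, -15.5, 23.0]
gripper_width: 0.645
grasp_force: 63.7
```

Run:
```python
from h import *
st();idx()
```

```text
t 38.0 pos fx,hy,h 2.0 -2.0 -17.7 F fx,hy,a -3.6 -13.0 26.8 M -4.07 -1.25 -1.07 w 0.645 head -7.3
idx h -0.0235 at -30.0 depth -12.0
idx h -0.019 at -33.0 depth -14.4
idx h -0.015 at -35.0 depth -13.9
```

Emit:
apply_moves(deltas=[[0.2,[0,0,0],0],[0,[0,0,0],0],[0,[0,0,0],0],[0,[0,0,-0.1],0],[0,[0,0,-0.3],0],[0,[0,0,-0.55],0],[0,[0,0,-0.8],0],[0,[0,0,-0.8],0],[0,[0,0,-0.8],0]])

```text
t: 39.0
eef_pos: [0.4689, 0.4122, 0.3465]
tool_rot: [-0.001, 0.75, 0.662, 0.001]
contact_force: [0.0, -1.3, -0.7]
gripper_width: 1.001
grasp_force: 0.0
```

Run:
```python
from h import *
st();C=cams();idx(C)
t=np.radians(np.arange(0,360,4))
ring=lambda q,im,h,r,dx:cv2.remap(im,*np.split(proj(C[q],S+dx*FX+.0008*HY+h*A+r*(np.cos(t)[:,None]*FX+np.sin(t)[:,None]*HY)).astype(np.float32),2,1),cv2.INTER_LINEAR).ravel()
for q in C:
    im=cv2.GaussianBlur(cv2.cvtColor(C[q]["color"],cv2.COLOR_RGB2GRAY),(3,3),0).astype(np.float32)
    print(q,[(h,round(max(float(np.abs(ring(q,im,(h+47)/1e3,.0435,dx)-ring(q,im,(h+47)/1e3,.0485,dx)).mean()) for dx in(-.001,0,.001)),1)) for h in range(-27,-8,2)])
for q in C:
    for d in bot.look_for(C[q],"head_grip")[:1]:
        p=np.array(d["point"])-S;print(q,round(d["confidence"],2),[(p@v*1e3).round(1) for v in(FX,HY,A)])
```

```text
t 39.0 pos fx,hy,h -81.6 1.4 118.0 F fx,hy,a 0.3 -0.6 1.7 M -0.02 -0.01 -0.03 w 1.001 head -7.1
idx h -0.0235 at -30.0 depth -9.7
idx h -0.019 at -32.0 depth -15.7
idx h -0.015 at -33.0 depth -16.3
top [(-27, 18.9), (-25, 21.6), (-23, 24.1), (-21, 26.4), (-19, 28.3), (-17, 29.2), (-15, 29.5), (-13, 29.9), (-11, 29.5), (-9, 29.3)]
side [(-27, 7.2), (-25, 9.7), (-23, 12.5), (-21, 14.8), (-19, 16.1), (-17, 16.1), (-15, 14.9), (-13, 12.4), (-11, 9.1), (-9, 9.0)]
top 0.65 [np.float64(-10.2), np.float64(-2.7), np.float64(37.4)]
side 0.85 [np.float64(13.8), np.float64(-22.5), np.float64(31.4)]
```

Run:
```python
from h import *
C=cams()
for q in C: print(q,[(np.round(d["point"],4).tolist(),round(d["confidence"],2)) for d in bot.look_for(C[q],"start_top")][:2])
for q in C:
    g=proj(C[q],[[.485,.3037,.08]])[0].round().astype(int);im=cv2.cvtColor(C[q]["color"],cv2.COLOR_RGB2GRAY);w=9
    sub=im[g[1]-w:g[1]+w+1,g[0]-w:g[0]+w+1];m=(sub<70).astype(np.uint8);n,l,s,c=cv2.connectedComponentsWithStats(m)
    for i in range(1,n):
        if s[i,4]>8:print(q,s[i],unproj(C[q],c[i]+g-w,.08).round(4),sub.min())
plan([(.485,.3037,.16,30.27)])
```

```text
top [([0.4909, 0.3043, 0.0834], 0.6), ([0.4589, 0.4161, 0.1967], 0.37)]
side [([0.4855, 0.3001, 0.0836], 0.43)]
top [ 4  4 10  9 54] [[0.4859 0.307  0.08  ]] 29
side [ 4  3 15 12 96] [[0.488 0.298 0.08 ]] 18
t 39.4 from [0.4691 0.4109 0.3447] head -7.19 F [-0.3 -0.1 -0.6] w 0.998
(0.485, 0.3037, 0.16, 30.27) -> [-0.5219, 0.1458, 0.9235] -0.104 rows 5
```

Emit:
apply_moves(deltas=[[1,[-0.2,0.06,0],-0.02],[1,[-0.42,0.12,0],-0.04],[1,[-0.52,0.15,0.1],-0.06],[1,[-0.52,0.15,0.35],-0.08],[1,[-0.52,0.15,0.6],-0.104],[1,[-0.52,0.15,0.8],-0.104],[1,[-0.52,0.15,0.92],-0.104],[1,[-0.52,0.15,0.92],-0.104],[1,[-0.52,0.15,0.92],-0.104]])

```text
t: 40.3
eef_pos: [0.4865, 0.3042, 0.162]
tool_rot: [0.0, 0.498, 0.867, -0.0]
contact_force: [0.5, 1.5, -0.2]
gripper_width: 0.0
grasp_force: 0.0
```

Run:
```python
from h import *
plan([(.486,.3045,.09,30.27)])
```

```text
t 40.3 from [0.4865 0.3042 0.162 ] head 30.24 F [ 0.5  1.5 -0.2] w 0.0
(0.486, 0.3045, 0.09, 30.27) -> [0.0024, -0.0013, 0.36] -0.0001 rows 2
```

Emit:
apply_moves(deltas=[[1,[0,0,0.15],0],[1,[0,0,0.28],0],[1,[0,0,0.36],0],[1,[0,0,0.38],0],[1,[0,0,0.4],0],[1,[0,0,0.415],0],[1,[0,0,0.415],0]])

```text
t: 41.0
eef_pos: [0.4872, 0.3049, 0.0799]
tool_rot: [0.001, 0.498, 0.867, 0.001]
contact_force: [-0.1, -0.0, 3.3]
gripper_width: -0.005
grasp_force: 1.9
```

Emit:
apply_moves(deltas=[[1,[0,0,0.01],0],[1,[0,0,0.02],0],[1,[0,0,0.02],0]])

```text
t: 41.3
eef_pos: [0.4873, 0.305, 0.0778]
tool_rot: [0.0, 0.498, 0.867, 0.002]
contact_force: [-5.7, -2.5, 25.7]
gripper_width: 0.004
grasp_force: 12.6
```

Emit:
apply_moves(deltas=[[1,[0,0,0.003],0],[1,[0,0,0.003],0],[1,[0,0,-0.03],0],[1,[0,0,-0.15],0],[1,[-0.1,0,-0.4],0],[1,[-0.4,0,-0.7],0],[1,[-0.6,0,-0.8],0],[1,[-0.6,0,-0.8],0],[1,[-0.6,0,-0.8],0]])

```text
t: 42.2
eef_pos: [0.5504, 0.196, 0.2382]
tool_rot: [0.003, 0.501, 0.865, 0.002]
contact_force: [-0.1, 0.5, 0.4]
gripper_width: 0.003
grasp_force: 0.0
```

Run:
```python
from h import *
C=cams();idx(C);t=np.radians(np.arange(0,360,4))
ring=lambda q,im,h,r,dx:cv2.remap(im,*np.split(proj(C[q],S+dx*FX+.0008*HY+h*A+r*(np.cos(t)[:,None]*FX+np.sin(t)[:,None]*HY)).astype(np.float32),2,1),cv2.INTER_LINEAR).ravel()
for q in C:
    im=cv2.GaussianBlur(cv2.cvtColor(C[q]["color"],cv2.COLOR_RGB2GRAY),(3,3),0).astype(np.float32)
    print(q,[(h,round(max(float(np.abs(ring(q,im,(h+47)/1e3,.0435,dx)-ring(q,im,(h+47)/1e3,.0485,dx)).mean()) for dx in(-.001,0,.001)),1)) for h in range(-25,-12,2)])
for n in("start_top","reagent_bottle","beaker"):
  for q in C: print(n,q,[(np.round(d["point"],3).tolist(),round(d["confidence"],2)) for d in bot.look_for(C[q],n)][:1])
print(bot.get_obs()["t"])
```

```text
idx h -0.0235 at -30.0 depth -9.9
idx h -0.019 at -32.0 depth -14.6
idx h -0.015 at -33.0 depth -15.2
top [(-25, 21.6), (-23, 24.0), (-21, 26.3), (-19, 28.1), (-17, 29.0), (-15, 29.3), (-13, 29.8)]
side [(-25, 9.9), (-23, 12.7), (-21, 15.1), (-19, 16.4), (-17, 16.3), (-15, 15.0), (-13, 12.5)]
start_top top []
start_top side [([0.481, 0.302, 0.085], 0.42)]
reagent_bottle top [([0.443, -0.025, 0.092], 0.58)]
reagent_bottle side [([0.439, -0.039, 0.069], 0.75)]
beaker top [([0.459, 0.109, 0.002], 0.75)]
beaker side [([0.448, 0.098, 0.051], 0.59)]
42.6
```

```bash
python3 -c "
from station import bot
print(bot.hand_in())"
```

```text
the job is handed in; nothing more can be done
None
```

I handed the job in at about 43 s without seeing a verdict: the plate is on the seat, the head reads as locked (about -18 mm and -32°, judged by camera only, not by trying to turn it back), the start button was pressed to its hard stop and released, and the bottle and beaker have not moved; on a failed regrip the closed fingers pressed the agar or plate rim with about 9 N.

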